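Load the ceramic tube and hold the slide's index plunger out

ROBOT

A 7-joint arm with a two-finger parallel gripper is mounted at the origin on the work surface. World frame = base frame: x ahead of the robot, y to its left, z up, the work surface at z = 0. Lengths are in m, angles in rad, forces in N, time in s.
With the tool pointing down it reaches from about 0.425 to 1.025 m from the base axis. Payload 3.6 kg.
Tool frame: the origin (TCP) lies between the finger pads; the fingertips stand 8 mm ahead of it and the grasp point (between the pads) lies 11 mm behind it (bot.nose_length is the distance from the TCP to the fingertips, in m); z points along the fingers, y is the direction in which the jaws open and shut (so a half turn about z gives the same grasp; the last joint's range is limited). The gripper opens to 85 mm and grips with 20 to 120 N. Pads are 22 mm wide; open, the fingers measure 114 mm over their backs; the gripper's body (76 mm by 85 mm) begins 54 mm behind the grasp point. The pads swing forward as they close: fully open they stand 13 mm farther back than shut.
Start: joints at [1.127, 0.591, 0.048, 1.609, -0.033, 0.943, -0.034], TCP at [0.248, -0.681, 0.239] pointing down, gripper open.
Joint ranges: [-2.69, 2.69], [-0.47, 2.24], [-1.27, 1.36], [0.19, 2.51], [-1.53, 4.68], [0.08, 2.07], [-3.09, 3.09]. Speed limits (rad/s): [2.57, 2.57, 3.14, 3.14, 3.14, 3.14, 3.14].

INTERFACE

Orientations are given as a unit quaternion [w, x, y, z].
In Python, from cell import bot gives the robot as it stands. The module is installed in compiled form; this text tells all that it offers.
- The arm moves only by the tool jog_arm, never from a script. Its argument "commands" is a list of rows, each an object of numbers: "wx", "wy", "wz": the turn, a rotation vector about the tool's x, y, z in degrees; "x", "y", "z": the shift along the tool's x, y, z in mm; "fingers": the gripper command: -1 is fully open, 1 is shut, values between are in proportion. A call has 1 to 5 rows; each row shifts and turns the commanded pose from where the row before left it, along the tool's axes as they then stand; what a row does not reach is not made up. A row lasts 1/10 s, in which the tool goes at most 50 mm and 8.59 degrees, less where a joint would pass 70% of its speed; a pose out of reach is approached as far as the arm can. A call is refused whole if a number of a shift passes 50 or a number of a turn 8.59, either way. A call with a gripper value outside its range is refused whole. The fingers move at their own pace and stop on an object; "squeeze" is the grip in N (left out, the last holds). Time passes only in rows, so rows that do not move let the fingers close. It gives the time, the measured TCP pose, the force and the opening at its end, in the units of the state.
- bot.get_state(): the state, without advancing time (a new reading comes with each control period).
- bot.get_image(name): name is "scene" or "top" or "wrist"; returns the picture (384x512x3 uint8, red, green, blue); there is no depth.
- bot.camera_info(name): a dict with "vertical_fov" (degrees; the focal length in pixels is half the picture's height over the tangent of half this angle, whatever the lens; pixels are square), "cx", "cy" (the principal point, pixels), "pose" (4x4, takes a point from camera to world coordinates). Camera axes: x right, y up, looking along -z (the intrinsics and any distortion apply to the point x, -y, -z); pixel columns grow to the right and rows downward; lengths in m; the calibration is good to about 2 mm. A picture is of the moment at which its call begins: read the wrist's pose just before it. camera_info takes no time and is no camera call; for the wrist camera it gives the pose at the moment of the call.
- bot.close_job(): hands the job in, once; it reports no verdict.
The state is a dict: "time": time; "qpos": joint angles; "joint_vel": joint speeds; "joint_torque": joint torques, N m; "eef_pos": TCP position; "eef_rot": TCP orientation; "contact_force": force on the tool from outside, world axes, zero at the start; "torque": the same for the moment, N m; "grip_width": finger opening in m.
Only numpy, scipy, OpenCV 4.12 (cv2) and the standard library are available. Lean on these libraries where they do the work, as an engineer would, in place of code of your own. Each camera call takes 0.05 s, during which the arm holds its last target.

TASK

Load the thin-walled ceramic tube from its rest into the two V blocks of the transfer slide, centred and lying along the slide, gripping it gently (no more than 40 N per finger) and setting it down without a knock, and let go of it. Then pull the slide's sprung index plunger up by its knob, fully out of its hole, and finish while still holding it fully up with the gripper, so that a colleague can move the slide. Leave the jar, the flange and the wrench alone.

Things in the scene. Friction and masses are not known exactly. Their poses are not given: they have to be found in the camera images.
- tube: White ceramic tube, 130 mm long, 20 mm outside diameter, about 70 g, fragile: no finger may press on it with more than 40 N. Origin at its middle on its axis; x axis along the tube; both ends alike. It starts level in the V blocks of the rest, axis 43 mm above the bench, its middle within 4 mm of the rest's middle.
- rest: Grey plastic tube rest, fixed: foot 120 x 70 x 8 mm, two V blocks 14 mm thick, 40 mm either side of its middle along its x axis (66 mm free between them, V tops 47 mm above the bench, Vs 40 mm wide). Origin at the centre of its underside; the tube lies along its x axis.
- slide: Slide fixed to the bench: aluminium rail 70 x 360 x 20 mm, on it a grey carriage 100 mm across, 170 along, top 40 mm above the bench, locked. Its two dark steel V blocks, 14 mm thick, stand 40 mm either side of its middle along the slide (66 mm free between), V tops 79 mm above the bench, 40 mm wide. Origin on the bench under the middle of the V blocks; y axis along the slide, away from the plunger.
- cradle (a point): Where the middle of the loaded tube belongs: on the tube's axis, midway between the slide's two V blocks, 75 mm above the bench. Axes as slide; the loaded tube lies along its y axis, either way round.
- knob (a point): Middle of the grip of the plunger's black round knob, on its axis: upright cylinder, 26 mm diameter, 20 mm high, above a neck 16 mm thick, 9 mm high. 125 mm from the cradle's middle along the slide's -y; 87 mm above the bench when seated; rises with the plunger. Below it a fixed steel barrel (18 mm diameter, top 64 mm above the bench) on a lug 42 mm high.
- plunger (a joint): Pull of the index plunger in m: 0 seated with its pin in the hole, 0.014 fully up against its stop. The pull is vertical. A spring draws it back: about 5 N at the seat, growing to 12 N fully up; it does not latch.
- jar: Lidded glass jar, 52 mm diameter, 75 mm high, standing; leave alone. Origin at the centre of its underside.
- flange: Round steel flange, 54 mm diameter, 30 mm high; leave alone. Origin at the centre of its underside.
- wrench: Steel wrench, 150 mm long, lying on the bench; leave alone. Origin near its middle.
Things that resemble listed ones, but are neither listed nor needed, are in the scene too. What is meant by the tube is not red or yellow, and is the larger of those in its own colour.

How it is judged:
By the outcome, as a careful person would: the job done as asked, in the order asked, and still so for the second after the job is handed in, while the arm keeps its last pose, push and grip.
It also fails if it takes over 42 s, if anything falls off the work surface, if the arm or the gripper's body presses on something with over 40 N, if the wrist force passes 120 N, or if a joint passes its speed limit or range.

## Working session

There is one attempt and no reset: what is moved stays moved. The work goes in short steps, Python scripts to look and compute and a tool call to move; the robot and the scene stay as the last step left them, time stands still between calls to the robot, and variables do not carry over. Pictures are saved under pics/ and viewed, and the job is handed in when it is done.

Besides the shell and the picture viewer there is one more tool, called after "Emit:" as a command line: name --argument value ..., lists and objects as JSON in quotes. jog_arm: Moves the arm, as the interface text tells. Its arguments: {"type":"object","properties":{"commands":{"type":"array","items":{"type":"object","properties":{"wx":{"type":"number"},"wy":{"type":"number"},"wz":{"type":"number"},"x":{"type":"number"},"y":{"type":"number"},"z":{"type":"number"},"fingers":{"type":"number"}}}},"squeeze":{"type":"number"}},"required":["commands"]}

```bash
mkdir -p pics
cat > h.py <<'E'
import numpy as np,cv2
from cell import bot
def snap(n,f):
    info=bot.camera_info(n); im=bot.get_image(n); cv2.imwrite('pics/'+f+'.png',im[:,:,::-1]); np.savez('pics/'+f+'.npz',im=im,pose=info['pose'],fov=info['vertical_fov'],cx=info['cx'],cy=info['cy']); return info
E
python3 - <<'E'
from h import *
for n in ['scene','top','wrist']: print(snap(n,n+'0'))
print(bot.get_state(),bot.nose_length)
E
```

```text
{'vertical_fov': 56.31270889538084, 'cx': 256.6900455749065, 'cy': 199.15978208519007, 'pose': array([[ 9.93995943e-03, -7.82885079e-01,  6.22086932e-01,
         1.10297788e+00],
       [ 9.99891874e-01,  1.03962785e-03, -1.46683286e-02,
         4.80625342e-02],
       [ 1.08368767e-02,  6.22165470e-01,  7.82810762e-01,
         8.16044143e-01],
       [ 0.00000000e+00,  0.00000000e+00,  0.00000000e+00,
         1.00000000e+00]])}
{'vertical_fov': 44.03430799436654, 'cx': 259.43944610449864, 'cy': 189.89464776470484, 'pose': array([[-0.00509639,  0.99777396, -0.06649167,  0.4385214 ],
       [-0.99995862, -0.00458386,  0.0078584 ,  0.07055581],
       [ 0.00753612,  0.06652896,  0.99775603,  1.02269246],
       [ 0.        ,  0.        ,  0.        ,  1.        ]])}
{'vertical_fov': 61.68251939771465, 'cx': 251.67346122310008, 'cy': 192.78292942828296, 'pose': array([[ 0.34175882,  0.90189914,  0.26415686,  0.31440495],
       [-0.93978521,  0.32862558,  0.09385619, -0.65629431],
       [-0.00215989, -0.28032689,  0.95990217,  0.37240398],
       [ 0.        ,  0.        ,  0.        ,  1.        ]])}
{'time': 0.15, 'qpos': array([ 1.12752095,  0.59189944,  0.04827489,  1.60950844, -0.03328893,
        0.9427164 , -0.03371116]), 'joint_vel': array([ 0.00086128, -0.00289734, -0.00154246, -0.00331423, -0.00083787,
       -0.00050518, -0.00035859]), 'joint_torque': array([ 2.44096977e-03, -5.49242985e+01,  1.54952131e+00, -1.98452997e+01,
        9.58433346e-03,  5.67381765e-03, -2.72044169e-06]), 'eef_pos': array([ 0.24826794, -0.68050608,  0.23841625]), 'eef_rot': array([-8.42327263e-04,  9.84736576e-01,  1.74049214e-01, -1.92041163e-04]), 'contact_force': array([0.60462218, 0.13828099, 0.77585535]), 'torque': array([-0.00080394,  0.00128828,  0.02211528]), 'grip_width': 0.08536098068056595} 0.008
```

View pics/scene0.png

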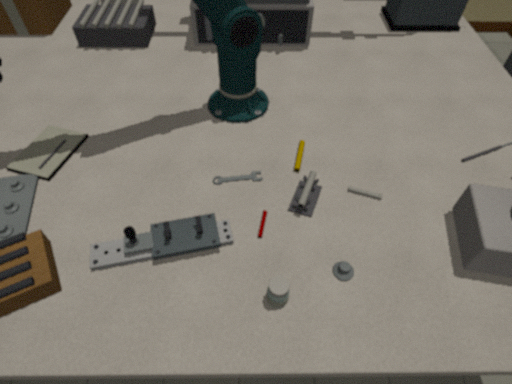

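View pics/top0.png

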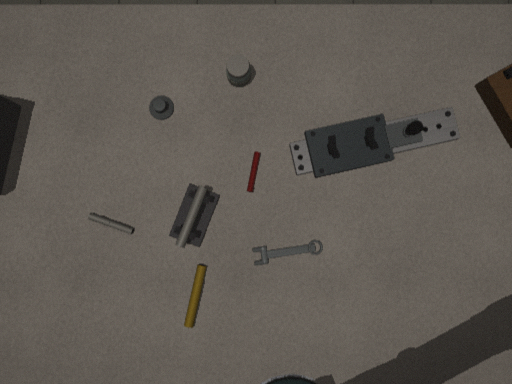

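View pics/wrist0.png

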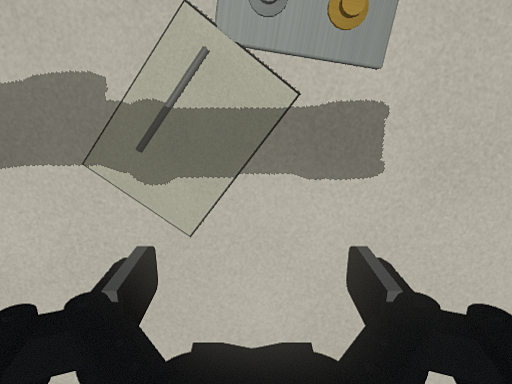

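Run:
```python
import cv2
im=cv2.imread('pics/top0.png')
a=im[170:260,160:240]; b=im[95:190,280:470]
cv2.imwrite('pics/ca.png',cv2.resize(a,None,fx=6,fy=6,interpolation=cv2.INTER_CUBIC))
cv2.imwrite('pics/cb.png',cv2.convertScaleAbs(cv2.resize(b,None,fx=4,fy=4,interpolation=cv2.INTER_CUBIC),alpha=1.8))
```

```text
(no output)
```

View pics/ca.png

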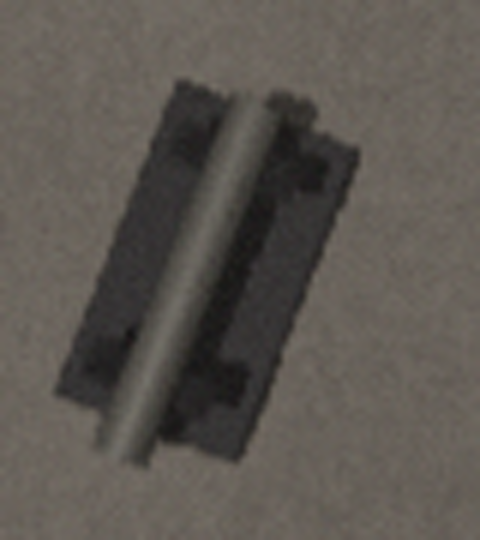

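View pics/cb.png

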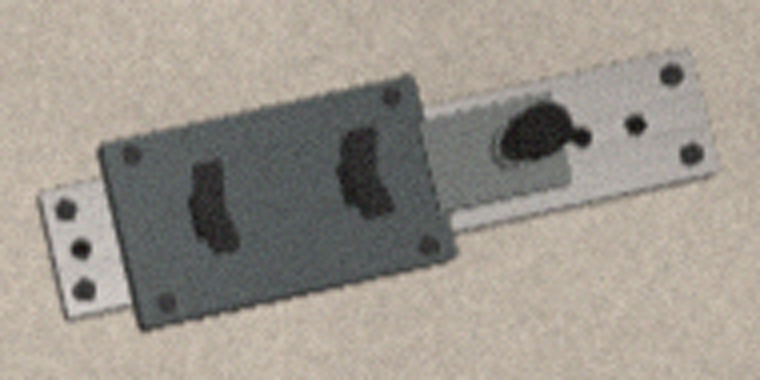

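```bash
cat >> h.py <<'E'
def load(f): return np.load('pics/'+f+'.npz')
def ray(d,u,v,z):
    h=d['im'].shape[0]; f=h/2/np.tan(np.radians(float(d['fov'])/2))
    r=d['pose'][:3,:3]@np.array([(u-float(d['cx']))/f,-(v-float(d['cy']))/f,-1.]); o=d['pose'][:3,3]
    return o+r*(z-o[2])/r[2]
E
python3 - <<'E'
from h import *
d=load('top0'); np.set_printoptions(precision=4,suppress=True)
im=d['im'].astype(int)
T=[ray(d,160+u/6-.4,170+v/6-.4,.043) for u,v in [(258,95),(124,462)]]
print('tube',T,np.linalg.norm(T[0]-T[1]),(T[0]+T[1])/2)
F=[ray(d,160+u/6-.4,170+v/6-.4,.008) for u,v in [(178,82),(358,148),(240,460),(58,392)]]
print('rest',F,np.mean(F,0),[np.linalg.norm(F[i]-F[i-1]) for i in range(4)])
C=[ray(d,280+u/4-.4,95+v/4-.4,.04) for u,v in [(100,147),(410,75),(455,255),(143,328)]]
print('car',C,np.mean(C,0),[np.linalg.norm(C[i]-C[i-1]) for i in range(4)])
R=[ray(d,280+u/4-.4,95+v/4-.4,.02) for u,v in [(38,197),(690,50),(717,170),(67,320)]]
print('rail',R,np.mean(R,0),[np.linalg.norm(R[i]-R[i-1]) for i in range(4)])
K=ray(d,280+545/4,95+127/4,.097);print('knob',K)
print('jar',ray(d,239,72,.075),'wrench',ray(d,288,251,0),'red',ray(d,254,172,0))
E
```

```text
tube [array([0.5136, 0.1803, 0.043 ]), array([0.3881, 0.2257, 0.043 ])] 0.13343655253616174 [0.4508 0.203  0.043 ]
rest [array([0.5211, 0.2128, 0.008 ]), array([0.4972, 0.1486, 0.008 ]), array([0.3868, 0.1902, 0.008 ]), array([0.4111, 0.2547, 0.008 ])] [0.454  0.2016 0.008 ] [np.float64(0.1176964863785211), np.float64(0.06851786893960636), np.float64(0.11798519486757124), np.float64(0.06891668504881786)]
car [array([ 0.6264, -0.0323,  0.04  ]), array([ 0.664 , -0.1957,  0.04  ]), array([ 0.5687, -0.2171,  0.04  ]), array([ 0.5312, -0.0536,  0.04  ])] [ 0.5976 -0.1247  0.04  ] [np.float64(0.09754352621833183), np.float64(0.167661387195527), np.float64(0.09764187161061476), np.float64(0.16776427186585893)]
rail [array([ 0.6034, -0.0011,  0.02  ]), array([ 0.6817, -0.3521,  0.02  ]), array([ 0.6166, -0.3645,  0.02  ]), array([ 0.5375, -0.0158,  0.02  ])] [ 0.6098 -0.1834  0.02  ] [np.float64(0.06752856739733418), np.float64(0.3596726080545364), np.float64(0.06628369758513729), np.float64(0.35750640360471636)]
knob [ 0.6239 -0.2473  0.097 ]
jar [0.7421 0.1034 0.075 ] wrench [0.3753 0.002  0.    ] red [0.5455 0.0741 0.    ]
```

```bash
cat >> h.py <<'E'
from scipy.spatial.transform import Rotation as Ro
def yaw():
    q=bot.get_state()['eef_rot']; R=Ro.from_quat(np.r_[q[1:],q[0]]).as_matrix(); return np.degrees(np.arctan2(R[1,0],R[0,0])),R
def plan(wps,yawf,step=45,p0=None,a0=None):
    s=bot.get_state(); p=np.array(s['eef_pos'] if p0 is None else p0); a=yaw()[0] if a0 is None else a0
    pts=[]
    for w in wps:
        w=np.array(w); n=max(1,int(np.ceil(np.linalg.norm(w-p)*1000/step)))
        pts+=[p+(w-p)*(i+1)/n for i in range(n)]; p=w
    p=np.array(s['eef_pos'] if p0 is None else p0)
    da=(yawf-a+180)%360-180; da/=len(pts)
    for i,q in enumerate(pts):
        d=(q-p)*1000; t=np.radians(a); p=q
        x=d[0]*np.cos(t)+d[1]*np.sin(t); y=d[0]*np.sin(t)-d[1]*np.cos(t)
        print(i,'x %.1f y %.1f z %.1f wz %.2f'%(x,y,-d[2],-da)); a+=da
E
python3 - <<'E'
from h import *
plan([(.56,-.2,.25),(.451,.203,.2)],159.7)
E
```

```text
0 x 35.2 y -26.5 z -0.9 wz -6.07
1 x 37.8 y -22.6 z -0.9 wz -6.07
2 x 40.0 y -18.5 z -0.9 wz -6.07
3 x 41.7 y -14.2 z -0.9 wz -6.07
4 x 43.0 y -9.7 z -0.9 wz -6.07
5 x 43.8 y -5.1 z -0.9 wz -6.07
6 x 44.1 y -0.4 z -0.9 wz -6.07
7 x 43.9 y 4.2 z -0.9 wz -6.07
8 x 43.2 y 8.9 z -0.9 wz -6.07
9 x 42.0 y 13.4 z -0.9 wz -6.07
10 x 40.3 y 17.7 z -0.9 wz -6.07
11 x 38.2 y 21.9 z -0.9 wz -6.07
12 x 35.7 y 25.8 z -0.9 wz -6.07
13 x 41.5 y -4.5 z 5.0 wz -6.07
14 x 41.7 y -0.1 z 5.0 wz -6.07
15 x 41.5 y 4.4 z 5.0 wz -6.07
16 x 40.8 y 8.7 z 5.0 wz -6.07
17 x 39.7 y 13.0 z 5.0 wz -6.07
18 x 38.1 y 17.1 z 5.0 wz -6.07
19 x 36.1 y 21.0 z 5.0 wz -6.07
20 x 33.6 y 24.7 z 5.0 wz -6.07
21 x 30.8 y 28.2 z 5.0 wz -6.07
22 x 27.7 y 31.3 z 5.0 wz -6.07
```

Emit:
jog_arm --commands '[{"x": 35, "y": -26, "z": -1, "wz": -6, "fingers": -1}, {"x": 38, "y": -23, "z": -1, "wz": -6}, {"x": 40, "y": -18, "z": -1, "wz": -6}, {"x": 42, "y": -14, "z": -1, "wz": -6}, {"x": 43, "y": -10, "z": -1, "wz": -6}]' --squeeze 25

```text
$.commands[0]: bad value
```

Emit:
jog_arm --commands '[{"x": 44, "y": -5, "z": -1, "wz": -6}, {"x": 44, "y": 0, "z": -1, "wz": -6}, {"x": 44, "y": 4, "z": -1, "wz": -6}, {"x": 43, "y": 9, "z": -1, "wz": -6}, {"x": 42, "y": 13, "z": -1, "wz": -6}]'

```text
$.commands[0]: bad value
```

Emit:
jog_arm --commands '[{"x": 40, "y": 18, "z": -1, "wz": -6}, {"x": 38, "y": 22, "z": -1, "wz": -6}, {"x": 36, "y": 26, "z": -1, "wz": -6}, {"x": 41, "y": -4, "z": 5, "wz": -6}, {"x": 42, "y": 0, "z": 5, "wz": -6}]'

```text
$.commands[0]: bad value
```

Emit:
jog_arm --commands '[{"x": 41, "y": 4, "z": 5, "wz": -6}, {"x": 41, "y": 9, "z": 5, "wz": -6}, {"x": 40, "y": 13, "z": 5, "wz": -6}, {"x": 38, "y": 17, "z": 5, "wz": -6}, {"x": 36, "y": 21, "z": 5, "wz": -6}]'

```text
$.commands[0]: bad value
```

Run:
```python
from h import *
print(bot.get_state(),yaw()[0])
plan([(.451,.203,.18)],159.7)
```

```text
{'time': 0.15, 'qpos': array([ 1.12752095,  0.59189944,  0.04827489,  1.60950844, -0.03328893,
        0.9427164 , -0.03371116]), 'joint_vel': array([ 0.00086128, -0.00289734, -0.00154246, -0.00331423, -0.00083787,
       -0.00050518, -0.00035859]), 'joint_torque': array([ 2.44096977e-03, -5.49242985e+01,  1.54952131e+00, -1.98452997e+01,
        9.58433346e-03,  5.67381765e-03, -2.72044169e-06]), 'eef_pos': array([ 0.24826794, -0.68050608,  0.23841625]), 'eef_rot': array([-8.42327263e-04,  9.84736576e-01,  1.74049214e-01, -1.92041163e-04]), 'contact_force': array([0.60462218, 0.13828099, 0.77585535]), 'torque': array([-0.00080394,  0.00128828,  0.02211528]), 'grip_width': 0.08536098068056595} 20.04667769644345
0 x 23.5 y -36.2 z 2.8 wz -6.65
1 x 27.5 y -33.2 z 2.8 wz -6.65
2 x 31.2 y -29.8 z 2.8 wz -6.65
3 x 34.4 y -26.0 z 2.8 wz -6.65
4 x 37.2 y -21.9 z 2.8 wz -6.65
5 x 39.5 y -17.4 z 2.8 wz -6.65
6 x 41.3 y -12.7 z 2.8 wz -6.65
7 x 42.4 y -7.9 z 2.8 wz -6.65
8 x 43.1 y -2.9 z 2.8 wz -6.65
9 x 43.1 y 2.1 z 2.8 wz -6.65
10 x 42.6 y 7.1 z 2.8 wz -6.65
11 x 41.5 y 12.0 z 2.8 wz -6.65
12 x 39.8 y 16.7 z 2.8 wz -6.65
13 x 37.6 y 21.2 z 2.8 wz -6.65
14 x 34.9 y 25.4 z 2.8 wz -6.65
15 x 31.7 y 29.3 z 2.8 wz -6.65
16 x 28.1 y 32.8 z 2.8 wz -6.65
17 x 24.1 y 35.8 z 2.8 wz -6.65
18 x 19.8 y 38.3 z 2.8 wz -6.65
19 x 15.2 y 40.4 z 2.8 wz -6.65
20 x 10.5 y 41.9 z 2.8 wz -6.65
```

Emit:
jog_arm --commands '[{"x": 35, "y": -26, "z": -1, "wx": 0, "wy": 0, "wz": -6, "fingers": -1}, {"x": 38, "y": -23, "z": -1, "wx": 0, "wy": 0, "wz": -6, "fingers": -1}, {"x": 40, "y": -18, "z": -1, "wx": 0, "wy": 0, "wz": -6, "fingers": -1}, {"x": 42, "y": -14, "z": -1, "wx": 0, "wy": 0, "wz": -6, "fingers": -1}, {"x": 43, "y": -10, "z": -1, "wx": 0, "wy": 0, "wz": -6, "fingers": -1}]' --squeeze 25

```text
time: 0.65
eef_pos: [0.3699, -0.4952, 0.2442]
eef_rot: [-0.0, 0.905, 0.425, -0.0]
contact_force: [1.0, 0.1, -0.6]
grip_width: 0.0851
```

Emit:
jog_arm --commands '[{"x": 44, "y": -5, "z": -1, "wx": 0, "wy": 0, "wz": -6, "fingers": -1}, {"x": 44, "y": 0, "z": -1, "wx": 0, "wy": 0, "wz": -6, "fingers": -1}, {"x": 44, "y": 4, "z": -1, "wx": 0, "wy": 0, "wz": -6, "fingers": -1}, {"x": 43, "y": 9, "z": -1, "wx": 0, "wy": 0, "wz": -6, "fingers": -1}, {"x": 42, "y": 13, "z": -1, "wx": 0, "wy": 0, "wz": -6, "fingers": -1}]'

```text
time: 1.15
eef_pos: [0.4914, -0.3116, 0.2493]
eef_rot: [-0.0, 0.764, 0.645, -0.0]
contact_force: [-0.2, -0.9, 0.2]
grip_width: 0.0856
```

Emit:
jog_arm --commands '[{"x": 40, "y": 18, "z": -1, "wx": 0, "wy": 0, "wz": -6, "fingers": -1}, {"x": 38, "y": 22, "z": -1, "wx": 0, "wy": 0, "wz": -6, "fingers": -1}, {"x": 36, "y": 26, "z": -1, "wx": 0, "wy": 0, "wz": -6, "fingers": -1}, {"x": 41, "y": -4, "z": 5, "wx": 0, "wy": 0, "wz": -6, "fingers": -1}, {"x": 42, "y": 0, "z": 5, "wx": 0, "wy": 0, "wz": -6, "fingers": -1}]'

```text
time: 1.65
eef_pos: [0.5457, -0.121, 0.2421]
eef_rot: [0.0, 0.571, 0.821, 0.0]
contact_force: [0.1, 0.2, -0.1]
grip_width: 0.0854
```

Emit:
jog_arm --commands '[{"x": 41, "y": 4, "z": 5, "wx": 0, "wy": 0, "wz": -6, "fingers": -1}, {"x": 41, "y": 9, "z": 5, "wx": 0, "wy": 0, "wz": -6, "fingers": -1}, {"x": 40, "y": 13, "z": 5, "wx": 0, "wy": 0, "wz": -6, "fingers": -1}, {"x": 38, "y": 17, "z": 5, "wx": 0, "wy": 0, "wz": -6, "fingers": -1}, {"x": 36, "y": 21, "z": 5, "wx": 0, "wy": 0, "wz": -6, "fingers": -1}]'

```text
time: 2.15
eef_pos: [0.4938, 0.0809, 0.2171]
eef_rot: [0.0, 0.34, 0.94, -0.0]
contact_force: [0.9, 0.7, -0.5]
grip_width: 0.0849
```

Run:
```python
from h import *
print(bot.get_state(),yaw()[0])
plan([(.451,.203,.18)],159.7)
```

```text
{'time': 2.15, 'qpos': array([ 0.21920132,  0.39767944, -0.60622258,  2.10885314,  0.33790408,
        0.72916466,  0.27144509]), 'joint_vel': array([-0.60517021,  0.07565033, -0.29805683,  0.12561258,  0.243361  ,
       -0.10288413, -0.03857126]), 'joint_torque': array([ 3.33746508e+00, -3.75392103e+01, -3.63733314e+00, -1.48025098e+01,
       -1.79852284e-01,  1.95066794e-01,  3.55827087e-02]), 'eef_pos': array([0.49382948, 0.08087247, 0.21710826]), 'eef_rot': array([ 6.33474379e-05,  3.39855188e-01,  9.40477772e-01, -8.62906516e-05]), 'contact_force': array([ 0.86914292,  0.70144998, -0.51508542]), 'torque': array([ 0.07401808, -0.04405761,  0.00271285]), 'grip_width': 0.08490199209628906} 140.26389719400404
0 x 37.0 y 22.2 z 12.4 wz -6.48
1 x 34.3 y 26.2 z 12.4 wz -6.48
2 x 31.1 y 29.9 z 12.4 wz -6.48
```

Emit:
jog_arm --commands '[{"x": 37, "y": 22, "z": 7, "wx": 0, "wy": 0, "wz": -6.5, "fingers": -1}, {"x": 34, "y": 26, "z": 7, "wx": 0, "wy": 0, "wz": -6.5, "fingers": -1}, {"x": 31, "y": 30, "z": 6, "wx": 0, "wy": 0, "wz": -6.5, "fingers": -1}, {"x": 0, "y": 0, "z": 0, "wx": 0, "wy": 0, "wz": 0, "fingers": -1}]'

```text
time: 2.55
eef_pos: [0.4496, 0.2081, 0.1974]
eef_rot: [-0.001, 0.172, 0.985, 0.002]
contact_force: [0.3, 0.7, -0.1]
grip_width: 0.0855
```

Run:
```python
from h import *
s=bot.get_state();print(s['eef_pos'],s['qpos'],s['contact_force'],yaw()[0]); print(snap('wrist','w1')['pose'])
```

```text
[0.44955677 0.20807621 0.19743034] [ 0.0099464   0.44179785 -0.6926513   2.13477856  0.42949069  0.70190864
  0.25629001] [ 0.31413602  0.69776401 -0.09282378] 160.22975367592923
[[ 0.33926723 -0.90339783 -0.26224056  0.38202118]
 [ 0.94068075  0.32705294  0.09031112  0.23148328]
 [ 0.00417967 -0.27732425  0.96076729  0.33176016]
 [ 0.          0.          0.          1.        ]]
```

View pics/w1.png

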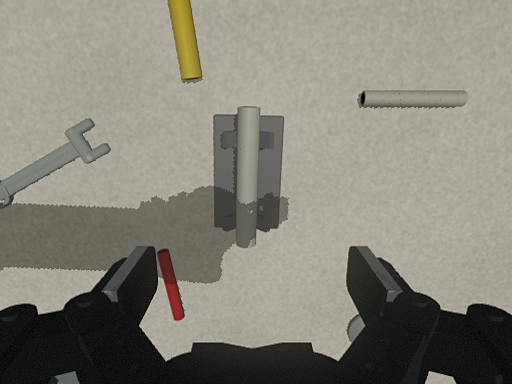

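```bash
python3 - <<'E'
from h import *
np.set_printoptions(precision=4,suppress=True)
d=load('w1'); im=d['im'].astype(int)
for r in range(100,254,6):
    row=im[r,205:295].sum(1); print(r,' '.join('%d'%(v/3) for v in row[20:60:1]))
E
python3 - <<'E'
import cv2
im=cv2.imread('pics/w1.png')[95:260,200:300]
cv2.imwrite('pics/cc.png',cv2.resize(im,None,fx=3.6,fy=3.6,interpolation=cv2.INTER_CUBIC))
E
```

```text
100 169 167 168 169 171 172 171 169 167 169 169 171 170 169 167 167 167 167 166 166 165 164 165 164 168 170 171 173 170 170 170 170 168 167 171 172 173 172 169 166
106 163 165 167 170 164 163 165 169 169 169 170 171 170 151 145 138 117 113 109 107 109 108 114 118 117 122 121 122 121 130 130 146 171 172 173 170 170 171 171 167
112 165 165 164 162 161 163 166 169 170 169 172 180 130 101 107 119 122 133 138 142 145 150 154 160 159 155 154 151 149 148 143 140 134 129 105 151 173 173 171 170
118 105 106 106 104 106 105 105 107 91 83 72 70 78 103 112 118 125 133 139 142 147 148 155 160 159 156 153 149 147 147 142 138 133 129 107 101 105 107 107 107
124 106 104 105 105 103 106 105 107 81 69 70 67 81 104 113 120 123 132 139 142 145 151 156 159 157 155 152 149 146 145 140 136 132 128 103 104 106 105 106 106
130 106 105 103 98 98 95 96 96 70 65 65 65 80 104 114 120 127 135 139 142 148 151 156 160 157 153 150 149 147 146 140 134 132 124 93 97 107 108 108 107
136 84 84 88 89 89 89 88 87 88 88 89 87 83 105 115 121 129 136 139 144 149 153 157 157 155 152 150 146 147 143 140 135 130 119 87 83 82 79
[... 2062 characters left out ...]
 60 62 60 81 88 88 91 92 95 96 95 94 95 97 96 94 92 94 90 91 88 88 89 71 64 63 61 65 63 62 65 65
232 105 102 105 106 106 106 106 105 107 104 100 86 88 91 93 92 93 95 96 94 97 97 95 94 94 93 92 91 89 84 75 136 167 167 164 163 166 165 161 146
238 101 100 101 101 104 106 106 109 108 108 99 86 85 93 93 95 95 96 96 96 97 95 97 95 94 93 91 84 118 113 97 154 168 166 166 163 162 163 165 165
244 108 108 107 103 103 104 97 157 161 162 170 114 85 87 93 95 96 97 96 96 96 97 94 88 126 144 139 131 124 112 122 162 165 166 168 169 167 166 164 163
250 118 129 163 167 165 165 164 166 169 169 169 168 162 159 163 166 165 163 164 167 166 165 163 163 163 163 163 165 165 163 161 163 165 167 169 169 167 167 167 168
```

View pics/cc.png

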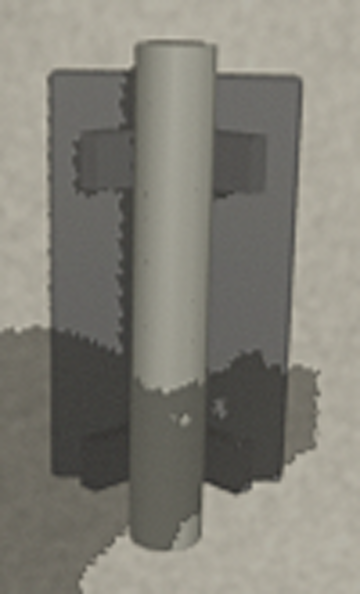

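Run:
```python
from h import *
np.set_printoptions(precision=4,suppress=True)
d=load('w1')
A=ray(d,248.2,106.3,.05);B=ray(d,246,247.6,.053)
A=ray(d,248.2,106.3,.05)
print(A,B,np.linalg.norm((A-B)[:2]),(A+B)/2)
p=ray(d,248,118,.043);q=ray(d,246.1,220,.043);t=(p-q)[:2];print(p,q,np.degrees(np.arctan2(t[1],t[0])))
# lateral point at mid
n=t/np.linalg.norm(t); m=((A+B)/2)[:2]; print('axis mid',q[:2]+n*np.dot(m-q[:2],n))
w=[ray(d,u,v,.043) for u,v in[(237.5,160),(258.3,160)]];print(np.linalg.norm(w[0]-w[1]))
F=[ray(d,200+u/3.6,95+v/3.6,.008) for u,v in [(50,72),(301,78),(280,480),(52,475)]]
print(F,np.mean(F,0),[np.linalg.norm(F[i]-F[i-1]) for i in range(4)])
```

```text
[0.3863 0.2281 0.05  ] [0.5072 0.1818 0.053 ] 0.12947254371079844 [0.4467 0.205  0.0515]
[0.3956 0.2244 0.043 ] [0.4845 0.1901 0.043 ] 158.89206567532415
axis mid [0.4467 0.2047]
0.018883838050580838
[array([0.3832, 0.1932, 0.008 ]), array([0.4079, 0.2569, 0.008 ]), array([0.5177, 0.214 , 0.008 ]), array([0.4928, 0.1502, 0.008 ])] [0.4504 0.2036 0.008 ] [np.float64(0.11772786575722695), np.float64(0.06835615844002738), np.float64(0.11785141532073778), np.float64(0.06851926500158938)]
```

Run:
```python
from h import *
print(bot.get_state()['eef_pos']);plan([(.4467,.2048,.06)],159)
```

```text
[0.45075919 0.20463773 0.19724059]
0 x 1.0 y -0.3 z 34.3 wz 0.23
1 x 1.0 y -0.3 z 34.3 wz 0.23
2 x 1.0 y -0.3 z 34.3 wz 0.23
3 x 1.0 y -0.3 z 34.3 wz 0.23
```

Emit:
jog_arm --commands '[{"x": 2, "y": -1, "z": 35, "wx": 0, "wy": 0, "wz": 0.9, "fingers": -1}, {"x": 2, "y": 0, "z": 35, "wx": 0, "wy": 0, "wz": 0, "fingers": -1}, {"x": 0, "y": 0, "z": 35, "wx": 0, "wy": 0, "wz": 0, "fingers": -1}, {"x": 0, "y": 0, "z": 15, "wx": 0, "wy": 0, "wz": 0, "fingers": -1}, {"x": 0, "y": 0, "z": 0, "wx": 0, "wy": 0, "wz": 0, "fingers": -1}]'

```text
time: 3.1
eef_pos: [0.4474, 0.1996, 0.0753]
eef_rot: [-0.002, 0.186, 0.982, -0.002]
contact_force: [0.5, -0.6, 0.1]
grip_width: 0.0853
```

Run:
```python
from h import *
i=snap('wrist','w2');s=bot.get_state();print(s['eef_pos'],s['qpos'],s['contact_force'],yaw()[0])
plan([(.4467,.2048,.032)],159)
```

```text
[0.44811687 0.20038785 0.07655318] [-0.15898641  0.61717628 -0.47783784  2.22210055  0.66664991  0.44648714
  0.01946837] [ 0.23797713  0.2916799  -0.47131764] 158.52374198272398
0 x 2.9 y 3.6 z 44.6 wz -0.48
```

View pics/w2.png

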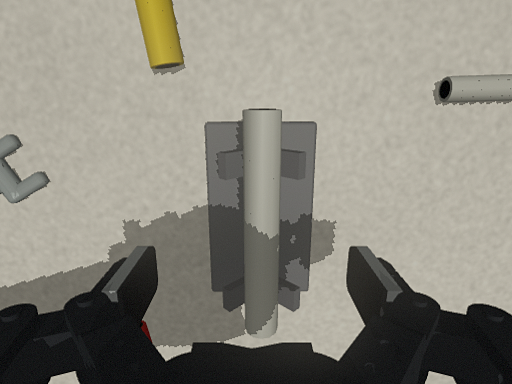

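Run:
```python
from h import *
np.set_printoptions(precision=4,suppress=True)
d=load('w2');im=d['im'].astype(int).sum(2)/3
for r in (105,107,109,111,140,200,300,320,328,332,334,336,338,340): print(r,' '.join('%d'%v for v in im[r,236:288]))
```

```text
105 180 179 178 174 177 178 181 181 183 181 181 179 181 181 180 179 178 177 178 181 183 182 182 183 183 182 182 182 180 179 176 176 175 178 177 179 180 183 182 180 180 177 177 178 177 181 182 181 180 181 179 177
107 179 179 178 178 180 177 179 179 180 180 182 183 186 188 189 186 187 186 188 188 190 192 192 192 194 193 192 190 190 187 187 188 188 188 187 186 187 189 190 189 184 181 179 180 180 182 183 182 180 176 177 176
109 180 179 180 180 179 181 185 157 143 142 130 128 105 72 65 67 58 56 58 58 57 57 57 39 38 40 43 38 40 38 34 32 34 50 58 59 58 64 63 56 122 128 127 138 143 169 183 181 179 175 175 175
111 180 179 179 178 178 185 122 92 106 115 119 125 130 135 139 143 148 149 152 155 157 160 163 164 167 168 173 174 172 171 170 168 167 167 164 163 160 158 156 153 151 147 142 140 129 98 179 181 178 178 179 178
140 114 77 71 75 75 74 75 91 106 114 117 123 128 131 136 139 145 147 149 152 154 158 160 163 165 168 170 168 167 164 164 162 162 159 158 155 156 153 149 147 143 140 139 139 117 100 111 110 112 110 112 113
200 105 107 112 74 68 67 67 73 92 111 116 121 126 130 136 139 142 145 148 15
[... 1039 characters left out ...]
0 133 138 162 169 169 173 173 173 174 172 173 174 176 178 176 176
336 103 98 161 167 163 174 173 173 172 174 174 174 175 178 172 172 155 145 147 147 151 150 153 155 155 156 156 155 155 153 152 149 150 148 153 170 177 174 170 169 170 171 172 172 175 175 175 175 176 176 174 174
338 176 175 174 174 173 172 173 174 172 173 174 173 175 175 175 175 176 173 172 170 166 168 163 164 161 162 158 163 168 169 171 170 170 171 173 172 170 169 169 168 169 168 167 167 168 172 174 176 175 176 176 177
340 168 169 168 167 168 170 173 175 174 173 175 177 178 179 176 175 175 175 172 172 169 170 172 173 175 176 175 174 171 172 175 174 174 173 171 172 172 174 175 174 173 174 173 175 173 174 177 176 177 177 177 180
```

Run:
```python
from h import *
np.set_printoptions(precision=4,suppress=True)
d=load('w2')
A=ray(d,262.2,109,.053);B=ray(d,261,337.3,.053)
print(A,B,np.linalg.norm(A-B),(A+B)/2)
p=ray(d,262.2,140,.043);q=ray(d,261,320,.043);t=(p-q)[:2];print(p,q,np.degrees(np.arctan2(t[1],t[0])))
w=[ray(d,u,140,.043) for u in (243.5,280.3)];print(np.linalg.norm(w[0]-w[1]))
n=t/np.linalg.norm(t); m=((A+B)/2)[:2]; m=q[:2]+n*np.dot(m-q[:2],n);print(m)
plan([(*m,.032)],np.degrees(np.arctan2(t[1],t[0])))
print(bot.get_state()['eef_pos'])
```

```text
[0.3864 0.2285 0.053 ] [0.5063 0.1816 0.053 ] 0.12873145219677284 [0.4463 0.2051 0.053 ]
[0.4012 0.2231 0.043 ] [0.5025 0.1833 0.043 ] 158.5835687666935
0.01894380016825339
[0.4464 0.2053]
0 x 3.4 y 4.0 z 44.6 wz -0.06
[0.4481 0.2004 0.0766]
```

Emit:
jog_arm --commands '[{"x": 3, "y": 4, "z": 15, "wx": 0, "wy": 0, "wz": 0, "fingers": -1}, {"x": 0, "y": 0, "z": 15, "wx": 0, "wy": 0, "wz": 0, "fingers": -1}, {"x": 0, "y": 0, "z": 10, "wx": 0, "wy": 0, "wz": 0, "fingers": -1}, {"x": 0, "y": 0, "z": 4, "wx": 0, "wy": 0, "wz": 0, "fingers": -0.3}, {"x": 0, "y": 0, "z": 0, "wx": 0, "wy": 0, "wz": 0, "fingers": -0.2}]' --squeeze 25

```text
time: 3.65
eef_pos: [0.4472, 0.2065, 0.0335]
eef_rot: [0.0, 0.186, 0.983, -0.0]
contact_force: [-0.3, -0.5, -1.0]
grip_width: 0.0592
```

Run:
```python
from h import *
i=snap('wrist','w3');s=bot.get_state();print(s['eef_pos'],s['grip_width'],s['contact_force'],yaw()[0])
plan([(.4464,.2053,.032)],158.6)
```

```text
[0.44719296 0.20668121 0.0337127 ] 0.05247635681870842 [-0.0198827   0.87706439  0.44477816] 158.61692251682842
0 x 0.2 y -1.6 z 1.7 wz 0.02
```

View pics/w3.png

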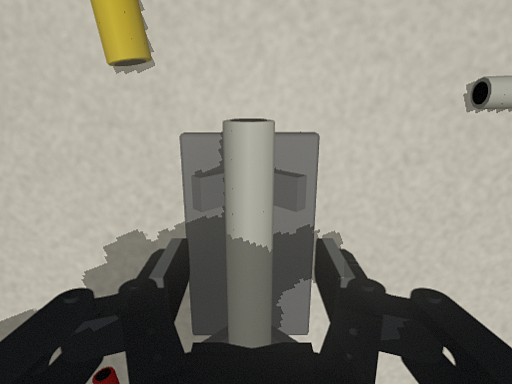

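Emit:
jog_arm --commands '[{"x": 0, "y": -1.5, "z": 1.5, "wx": 0, "wy": 0, "wz": 0, "fingers": 0}, {"x": 0, "y": 0, "z": 0, "wx": 0, "wy": 0, "wz": 0, "fingers": 0.2}, {"x": 0, "y": 0, "z": 0, "wx": 0, "wy": 0, "wz": 0, "fingers": 0.35}, {"x": 0, "y": 0, "z": 0, "wx": 0, "wy": 0, "wz": 0, "fingers": 0.42}, {"x": 0, "y": 0, "z": 0, "wx": 0, "wy": 0, "wz": 0, "fingers": 0.46}]' --squeeze 25

```text
time: 4.2
eef_pos: [0.4463, 0.2054, 0.0319]
eef_rot: [0.0, 0.185, 0.983, 0.0]
contact_force: [0.7, 1.4, 1.5]
grip_width: 0.023
```

Emit:
jog_arm --commands '[{"x": 0, "y": 0, "z": 0, "wx": 0, "wy": 0, "wz": 0, "fingers": 0.5}, {"x": 0, "y": 0, "z": 0, "wx": 0, "wy": 0, "wz": 0, "fingers": 0.54}, {"x": 0, "y": 0, "z": 0, "wx": 0, "wy": 0, "wz": 0, "fingers": 0.58}, {"x": 0, "y": 0, "z": 0, "wx": 0, "wy": 0, "wz": 0, "fingers": 0.65}, {"x": 0, "y": 0, "z": 0, "wx": 0, "wy": 0, "wz": 0, "fingers": 0.8}]' --squeeze 25

```text
time: 4.7
eef_pos: [0.4464, 0.2057, 0.0319]
eef_rot: [0.0, 0.185, 0.983, 0.0]
contact_force: [-0.2, 1.0, 1.6]
grip_width: 0.0192
```

Run:
```python
from h import *
i=snap('wrist','w4');s=bot.get_state();print(s['eef_pos'],s['grip_width'],s['contact_force'],s['torque'],yaw()[0])
```

```text
[0.4463923  0.20565772 0.03190066] 0.019304544957728403 [0.10409636 0.72910544 2.15509601] [ 0.10514337 -0.00546608  0.01335214] 158.6541598251467
```

View pics/w4.png

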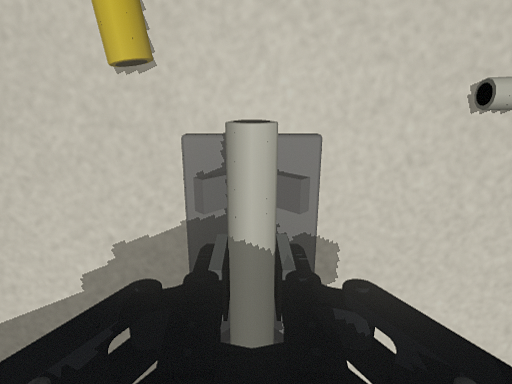

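Emit:
jog_arm --commands '[{"x": 0, "y": 0, "z": -5, "wx": 0, "wy": 0, "wz": 0, "fingers": 0.8}, {"x": 0, "y": 0, "z": -15, "wx": 0, "wy": 0, "wz": 0, "fingers": 0.8}, {"x": 0, "y": 0, "z": -30, "wx": 0, "wy": 0, "wz": 0, "fingers": 0.8}, {"x": 0, "y": 0, "z": -40, "wx": 0, "wy": 0, "wz": 0, "fingers": 0.8}, {"x": 0, "y": 0, "z": -40, "wx": 0, "wy": 0, "wz": 0, "fingers": 0.8}]'

```text
time: 5.25
eef_pos: [0.4452, 0.2045, 0.1627]
eef_rot: [-0.001, 0.185, 0.983, -0.001]
contact_force: [0.1, 0.2, -1.0]
grip_width: 0.0187
```

Run:
```python
from h import *
np.set_printoptions(precision=4,suppress=True)
d=load('w4');im=d['im'].astype(int).sum(2)/3
A=ray(d,252,121,.053); P=np.array([.44639,.20566,0]); a=np.radians(158.65); D=A-P
print(A,'tool x of end',D[0]*np.cos(a)+D[1]*np.sin(a), 'tool y',D[0]*np.sin(a)-D[1]*np.cos(a))
for c in (245,252): print(im[115:128,c].astype(int))
i=snap('wrist','w5');s=bot.get_state();print(s['eef_pos'],s['grip_width'],s['contact_force'],s['torque'],yaw()[0])
plan([(.598,-.125,.19)],102.8,step=32)
```

```text
[0.3862 0.229  0.053 ] tool x of end 0.06457888959280123 tool y -0.00022529086267552775
[186 185 187 195 150  73  46  67 125 160 164 163 162]
[186 186 186 192 147  71  48  59 123 169 174 173 172]
[0.4483 0.2069 0.1682] 0.018770105653303778 [0.2906 0.3642 3.0981] [-0.001  -0.0756 -0.0706] 158.6513090285571
0 x -21.7 y -21.2 z -1.8 wz 4.65
1 x -23.3 y -19.4 z -1.8 wz 4.65
2 x -24.8 y -17.4 z -1.8 wz 4.65
3 x -26.2 y -15.4 z -1.8 wz 4.65
4 x -27.3 y -13.2 z -1.8 wz 4.65
5 x -28.3 y -10.9 z -1.8 wz 4.65
6 x -29.1 y -8.6 z -1.8 wz 4.65
7 x -29.7 y -6.2 z -1.8 wz 4.65
8 x -30.1 y -3.8 z -1.8 wz 4.65
9 x -30.3 y -1.3 z -1.8 wz 4.65
10 x -30.3 y 1.2 z -1.8 wz 4.65
11 x -30.1 y 3.6 z -1.8 wz 4.65
```

View pics/w5.png

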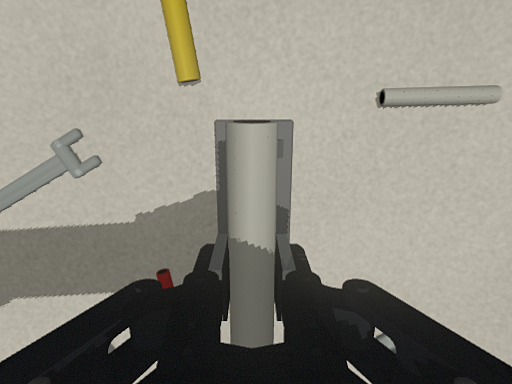

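Emit:
jog_arm --commands '[{"x": -15, "y": -14, "z": -4, "wx": 0, "wy": 0, "wz": 4, "fingers": 0.8}, {"x": -23, "y": -20, "z": -2, "wx": 0, "wy": 0, "wz": 5, "fingers": 0.8}, {"x": -25, "y": -18, "z": -2, "wx": 0, "wy": 0, "wz": 5, "fingers": 0.8}, {"x": -26, "y": -16, "z": -2, "wx": 0, "wy": 0, "wz": 5, "fingers": 0.8}, {"x": -27, "y": -14, "z": -2, "wx": 0, "wy": 0, "wz": 5, "fingers": 0.8}]'

```text
time: 5.8
eef_pos: [0.503, 0.0729, 0.1739]
eef_rot: [-0.0, 0.387, 0.922, -0.0]
contact_force: [0.6, 0.7, -0.8]
grip_width: 0.0192
```

Emit:
jog_arm --commands '[{"x": -28, "y": -11, "z": -2, "wx": 0, "wy": 0, "wz": 5, "fingers": 0.8}, {"x": -29, "y": -9, "z": -2, "wx": 0, "wy": 0, "wz": 5, "fingers": 0.8}, {"x": -30, "y": -6, "z": -2, "wx": 0, "wy": 0, "wz": 5, "fingers": 0.8}, {"x": -30, "y": -4, "z": -2, "wx": 0, "wy": 0, "wz": 5, "fingers": 0.8}, {"x": -30, "y": -1, "z": -2, "wx": 0, "wy": 0, "wz": 5, "fingers": 0.8}]'

```text
time: 6.3
eef_pos: [0.5612, -0.0665, 0.1837]
eef_rot: [-0.001, 0.578, 0.816, -0.0]
contact_force: [0.5, 0.0, -0.5]
grip_width: 0.0192
```

Run:
```python
from h import *
s=bot.get_state();print(s['eef_pos'],s['qpos'],s['grip_width'],yaw()[0])
plan([(.598,-.125,.19)],102.8,step=32)
```

```text
[ 0.56116662 -0.06650566  0.18369801] [ 0.35104526  0.49494829 -0.42499743  2.00474757  0.30705972  0.70497252
  0.07368589] 0.019176269532222935 109.41943583333449
0 x -22.5 y 5.1 z -2.1 wz 2.21
1 x -22.3 y 6.0 z -2.1 wz 2.21
2 x -22.0 y 6.8 z -2.1 wz 2.21
```

Emit:
jog_arm --commands '[{"x": -25, "y": 5, "z": -2, "wx": 0, "wy": 0, "wz": 2.5, "fingers": 0.8}, {"x": -21, "y": 6, "z": 0, "wx": 0, "wy": 0, "wz": 2.2, "fingers": 0.8}, {"x": -11, "y": 4, "z": 0, "wx": 0, "wy": 0, "wz": 1, "fingers": 0.8}, {"x": 0, "y": 0, "z": 0, "wx": 0, "wy": 0, "wz": 0, "fingers": 0.8}, {"x": 0, "y": 0, "z": 0, "wx": 0, "wy": 0, "wz": 0, "fingers": 0.8}]'

```text
time: 6.8
eef_pos: [0.5926, -0.1136, 0.1855]
eef_rot: [-0.001, 0.616, 0.788, -0.0]
contact_force: [-0.7, 0.5, -0.5]
grip_width: 0.019
```

Run:
```python
from h import *
i=snap('wrist','w6');s=bot.get_state();print(s['eef_pos'],s['qpos'],s['grip_width'],yaw()[0])
```

```text
[ 0.59252206 -0.11311656  0.18556577] [ 0.39695126  0.53126702 -0.39519551  1.9205496   0.28978344  0.74686127
  0.08164294] 0.01917720496516658 104.0747454855551
```

View pics/w6.png

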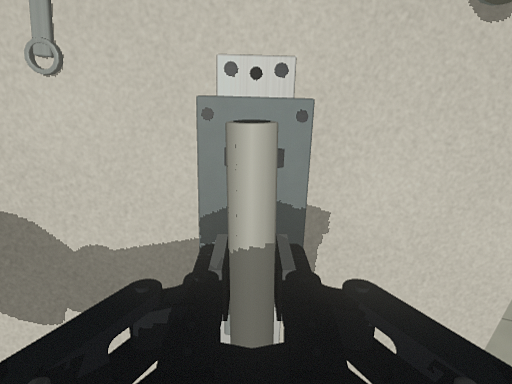

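Run:
```python
from h import *
im=cv2.imread('pics/w6.png')
cv2.imwrite('pics/cd.png',cv2.convertScaleAbs(cv2.resize(im[45:245,190:325],None,fx=3,fy=3,interpolation=cv2.INTER_CUBIC),alpha=1.3))
```

```text
(no output)
```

View pics/cd.png

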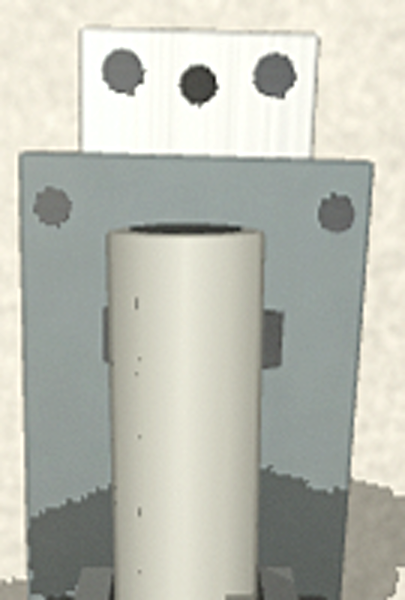

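```bash
cat >> h.py <<'E'
def tool2(P):
    s=bot.get_state(); D=P[:2]-s['eef_pos'][:2]; a=np.radians(yaw()[0]); return np.array([D[0]*np.cos(a)+D[1]*np.sin(a), D[0]*np.sin(a)-D[1]*np.cos(a)])*1000
E
python3 - <<'E'
from h import *
np.set_printoptions(precision=4,suppress=True)
d=load('w6')
g=lambda u,v,z:ray(d,190+u/3-.3,45+v/3-.3,z)
TL,TR,L,R=g(21,153,.04),g(373,161,.04),g(28,510,.04),g(347,510,.04)
print(TL,TR,np.linalg.norm(TL-TR))
f=lambda p,q:np.degrees(np.arctan2(*(p-q)[1::-1]))
print('angles',f(TL,L),f(TR,R),f(TL,TR)-90, f(TR,TL)-90)
a=np.radians((f(TL,L)+f(TR,R))/2); n=np.array([np.cos(a),np.sin(a)])
C=((TL+TR)/2)[:2]-n*.085; print('centre from far edge',C)
E1=g(80,28,.02);E2=g(318,35,.02);print('rail end',(E1+E2)/2,np.linalg.norm(E1-E2), 'from centre',np.dot(((E1+E2)/2)[:2]-C,n))
V=[g(*p,.075) for p in[(102,306),(283,311),(107,362),(280,367)]];print('V',V,[np.dot(v[:2]-C,n) for v in V])
V=(V[0]+V[1])/2;print('V mid lateral', V[:2]-C-n*np.dot(V[:2]-C,n), np.linalg.norm(V))
print('tool',tool2(C))
# tube end
s=bot.get_state();print(tool2(ray(d,252,121,s['eef_pos'][2]+.021)))
E
```

```text
[ 0.5292 -0.053   0.04  ] [ 0.6247 -0.0315  0.04  ] 0.09785767116246553
angles 102.40264765921641 102.60511534660749 -257.29061721899524 -77.29061721899522
centre from far edge [ 0.5954 -0.1252]
rail end [ 0.5692 -0.0083  0.02  ] 0.06852729931722232 from centre 0.11976473521277212
V [array([ 0.5621, -0.0835,  0.075 ]), array([ 0.607 , -0.0736,  0.075 ]), array([ 0.5665, -0.0973,  0.075 ]), array([ 0.6101, -0.0878,  0.075 ])] [np.float64(0.04792326444152207), np.float64(0.04783060271560045), np.float64(0.03351919827649084), np.float64(0.03335526526008489)]
V mid lateral [-0.0004 -0.0001] 0.5945730872150201
tool [-12.4175  -0.1859]
[63.4669 -0.6095]
```

Emit:
jog_arm --commands '[{"x": -6, "y": 0, "z": 10, "wx": 0, "wy": 0, "wz": 1.4, "fingers": 0.8}, {"x": -5, "y": 0, "z": 25, "wx": 0, "wy": 0, "wz": 0, "fingers": 0.8}, {"x": 0, "y": 0, "z": 35, "wx": 0, "wy": 0, "wz": 0, "fingers": 0.8}, {"x": 0, "y": 0, "z": 15, "wx": 0, "wy": 0, "wz": 0, "fingers": 0.8}, {"x": 0, "y": 0, "z": 0, "wx": 0, "wy": 0, "wz": 0, "fingers": 0.8}]'

```text
time: 7.35
eef_pos: [0.5936, -0.1247, 0.0982]
eef_rot: [-0.003, 0.625, 0.78, -0.001]
contact_force: [-0.4, -0.2, -0.7]
grip_width: 0.0192
```

Run:
```python
from h import *
i=snap('wrist','w7');s=bot.get_state();print(s['eef_pos'],s['contact_force'],s['grip_width'],yaw()[0])
im=cv2.imread('pics/w7.png')
cv2.imwrite('pics/ce.png',cv2.convertScaleAbs(cv2.resize(im[60:270,150:360],None,fx=2.8,fy=2.8,interpolation=cv2.INTER_CUBIC),alpha=1.3))
snap('top','t7');im=cv2.imread('pics/t7.png')
cv2.imwrite('pics/cf.png',cv2.convertScaleAbs(cv2.resize(im[80:230,250:470],None,fx=3.5,fy=3.5,interpolation=cv2.INTER_CUBIC),alpha=1.6))
```

```text
[ 0.59513379 -0.1247528   0.09981979] [ 1.04569372 -0.17361514 -0.20624763] 0.019165920562553368 102.58992930549422
```

View pics/ce.png

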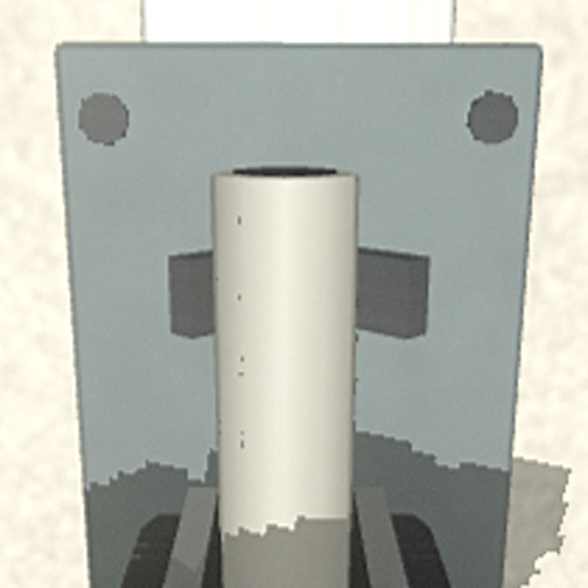

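View pics/cf.png

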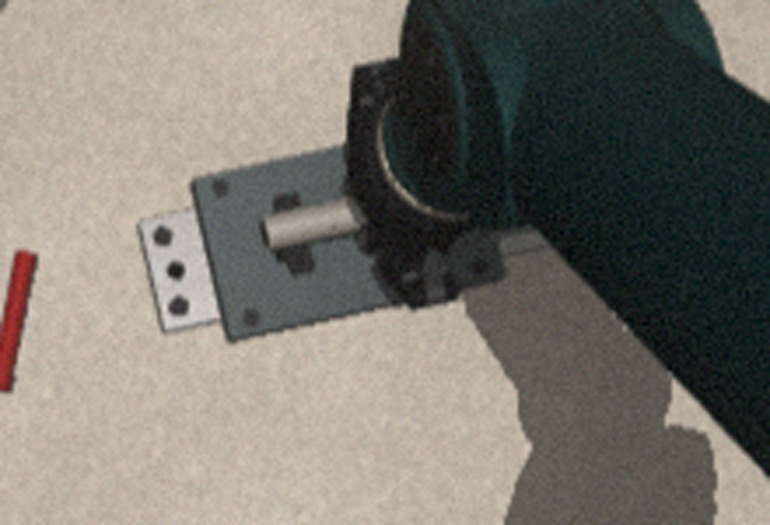

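```bash
cat > m7.py <<'E'
from h import *
np.set_printoptions(precision=4,suppress=True)
d=load('w7')
g=lambda u,v,z:ray(d,150+u/2.8-.3,60+v/2.8-.3,z)
TL,TR,L,R=g(57,45,.04),g(541,45,.04),g(84,470,.04),g(511,470,.04)
f=lambda p,q:np.degrees(np.arctan2(*(p-q)[1::-1]))
print(np.linalg.norm(TL-TR),'angles',f(TL,L),f(TR,R), f(TR,TL)+90)
a=np.radians(102.6); n=np.array([np.cos(a),np.sin(a)])
C=((TL+TR)/2)[:2]-n*.085; print('centre from far edge',C,tool2(C))
V=[g(*p,.079) for p in[(169,257),(429,257)]];print('V width',np.linalg.norm(V[0]-V[1]),'tool',[tool2(v) for v in V])
for z in (.1,.105,.110,.12): print(z,'tube sides',[tool2(g(u,v,z)) for u,v in((214,178),(357,178),(221,515),(352,515),(285,170))])
s=bot.get_state();print(s['eef_pos'],yaw()[0],yaw()[1])
E
python3 m7.py
```

```text
0.09744031469448375 angles 102.35522447560683 102.74821492251209 102.50527083123193
centre from far edge [ 0.5954 -0.1254] [-0.2546 -1.0097]
V width 0.044475976844113994 tool [array([ 47.9446, -23.4252]), array([47.9433, 21.0508])]
0.1 tube sides [array([ 62.6312, -13.6481]), array([62.6199,  6.9664]), array([  9.6165, -13.7445]), array([9.6556, 7.2805]), array([63.7527, -3.4068])]
0.105 tube sides [array([ 62.9738, -13.2283]), array([62.9629,  6.6081]), array([ 11.96  , -13.3211]), array([11.9976,  6.9104]), array([64.053 , -3.3736])]
0.11 tube sides [array([ 63.3164, -12.8085]), array([63.3059,  6.2498]), array([ 14.3035, -12.8976]), array([14.3396,  6.5403]), array([64.3532, -3.3403])]
0.12 tube sides [array([ 64.0015, -11.9689]), array([63.9919,  5.5333]), array([ 18.9905, -12.0508]), array([19.0237,  5.8   ]), array([64.9537, -3.2738])]
[ 0.5963 -0.1249  0.101 ] 102.58381010963886 [[-0.2179  0.976   0.0001]
 [ 0.976   0.2179  0.0003]
 [ 0.0003  0.0002 -1.    ]]
```

Emit:
jog_arm --commands '[{"x": 0, "y": 0, "z": 0, "wx": 0, "wy": 0, "wz": 0, "fingers": 0.8}, {"x": 0, "y": 0, "z": 0, "wx": 0, "wy": 0, "wz": 0, "fingers": 0.8}, {"x": 0, "y": 0, "z": 0, "wx": 0, "wy": 0, "wz": 0, "fingers": 0.8}]'

```text
time: 7.75
eef_pos: [0.5967, -0.1256, 0.1019]
eef_rot: [0.001, 0.626, 0.78, 0.0]
contact_force: [1.1, -0.4, -0.9]
grip_width: 0.019
```

Run:
```python
from h import *
s=bot.get_state();print(s['eef_pos'],yaw()[0])
i=snap('wrist','w8');s=bot.get_state();print(s['eef_pos'],s['contact_force'],s['grip_width'],yaw()[0])
im=cv2.imread('pics/w8.png')
cv2.imwrite('pics/cg.png',cv2.convertScaleAbs(cv2.resize(im[60:270,150:360],None,fx=2.8,fy=2.8,interpolation=cv2.INTER_CUBIC),alpha=1.3))
```

```text
[ 0.59672915 -0.12555807  0.10190303] 102.54044522739348
[ 0.59659192 -0.12556323  0.10170794] [ 1.06645398  0.29336423 -1.11833232] 0.019186454065211064 102.537959321667
```

View pics/cg.png

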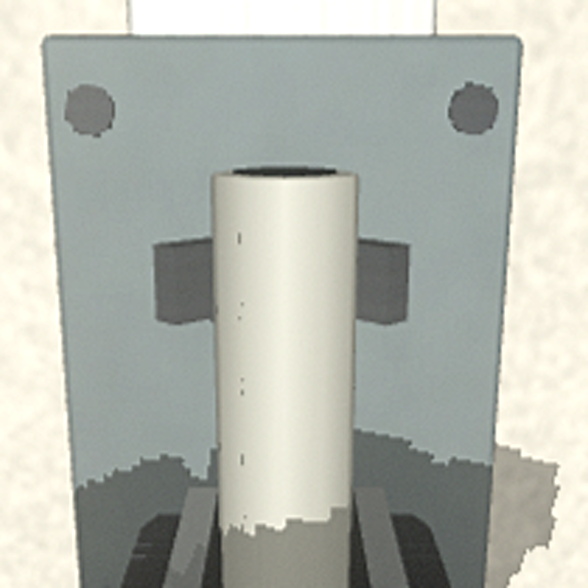

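```bash
sed -e "s/'w7'/'w8'/" -e "s/(57,45,.04),g(541,45,.04),g(84,470,.04),g(511,470,.04)/(43,38,.04),g(522,38,.04),g(74,470,.04),g(492,470,.04)/" -e "s/(169,257),(429,257)/(154,243),(409,243)/" m7.py > m8.py; python3 m8.py
```

```text
0.09799785680486894 angles 102.52041971471984 102.46447070211906 102.4819971241198
centre from far edge [ 0.5955 -0.1254] [ 0.3476 -1.0107]
V width 0.044459127934121 tool [array([ 48.9977, -23.5259]), array([48.9401, 20.9332])]
0.1 tube sides [array([ 61.5905, -11.2037]), array([61.5653,  9.9653]), array([  7.102 , -11.3223]), array([ 7.0635, 10.2951]), array([62.7356, -0.693 ])]
0.105 tube sides [array([ 61.9482, -10.8215]), array([61.924 ,  9.5693]), array([  9.4628, -10.9358]), array([9.4257, 9.887 ]), array([63.0513, -0.6972])]
0.11 tube sides [array([ 62.306 , -10.4394]), array([62.2826,  9.1732]), array([ 11.8236, -10.5492]), array([11.7879,  9.4788]), array([63.3669, -0.7014])]
0.12 tube sides [array([63.0215, -9.675 ]), array([63.    ,  8.3812]), array([16.5452, -9.7762]), array([16.5123,  8.6625]), array([63.9982, -0.7099])]
[ 0.5966 -0.1256  0.1017] 102.537959321667 [[-0.2171  0.9762  0.0016]
 [ 0.9762  0.2171 -0.0003]
 [-0.0007  0.0015 -1.    ]]
```

Run:
```python
from h import *
d=load('w8')
g=lambda u,v,z:tool2(ray(d,150+u/2.8-.3,60+v/2.8-.3,z))
print(g(168,322,.079),g(395,322,.079),g(157,318,.079),g(407,318,.079))
for z in (.04,.06,.079): print(z,g(154,244,z),g(409,244,z))
d=load('w1')  # same checks on rest
```

```text
[ 34.87979816 -21.61814857] [34.82188119 18.95791008] [ 35.61435205 -23.55350139] [35.55095671 21.07683743]
0.04 [ 43.23493775 -29.17787888] [43.16300389 26.3414973 ]
0.06 [ 46.10078662 -26.28318076] [46.03619242 23.57136009]
0.079 [ 48.82334304 -23.53321755] [48.76572153 20.93972974]
```

Run:
```python
from h import *
snap('top','t8');im=cv2.imread('pics/t8.png')
cv2.imwrite('pics/ch.png',cv2.convertScaleAbs(cv2.resize(im[105:180,285:365],None,fx=8,fy=8,interpolation=cv2.INTER_CUBIC),alpha=1.8))
```

```text
(no output)
```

View pics/ch.png

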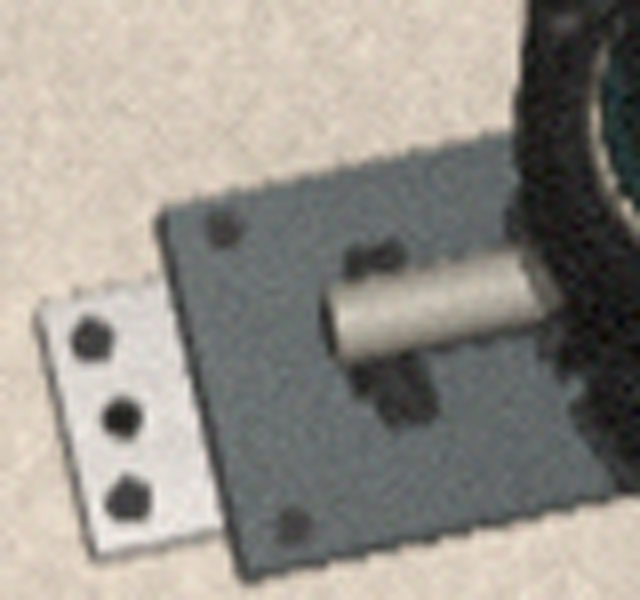

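Run:
```python
from h import *
d=load('t8')
a=np.radians(102.5);n=np.array([np.cos(a),np.sin(a)])
g=lambda u,v,z:ray(d,285+u/8-.45,105+v/8-.45,z)[:2]
C=g(160,213,.04)/2+g(245,580,.04)/2-n*.085
p=lambda q:(np.dot(q-C,n)*1000, np.dot(q-C,[n[1],-n[0]])*1000)
print(C,np.linalg.norm(g(160,213,.04)-g(245,580,.04)))
print('end top',p(g(344,325,.1225)),'end bottom',p(g(326,318,.105)))
for u,v in((347,262),(405,250),(370,400),(438,415)): print('V',p(g(u,v,.079)))
```

```text
[ 0.59689897 -0.12572582] 0.09876196756479858
end top (np.float64(59.84169540203325), np.float64(-0.24587368110403093)) end bottom (np.float64(60.50414391413958), np.float64(4.573452980963014))
V (np.float64(47.39949401578544), np.float64(20.521899693505613))
V (np.float64(32.468100945251166), np.float64(20.273121075037594))
V (np.float64(49.828392466135284), np.float64(-14.714959063273012))
V (np.float64(34.06891132923807), np.float64(-22.15534504099472))
```

Emit:
jog_arm --commands '[{"x": 4, "y": -0.5, "z": 6, "wx": 0, "wy": 0, "wz": 0, "fingers": 0.8}, {"x": 0, "y": 0, "z": 10, "wx": 0, "wy": 0, "wz": 0, "fingers": 0.8}, {"x": 0, "y": 0, "z": 8, "wx": 0, "wy": 0, "wz": 0, "fingers": 0.8}, {"x": 0, "y": 0, "z": 4, "wx": 0, "wy": 0, "wz": 0, "fingers": 0.8}, {"x": 0, "y": 0, "z": 1, "wx": 0, "wy": 0, "wz": 0, "fingers": 0.8}]'

```text
time: 8.35
eef_pos: [0.5941, -0.1216, 0.0707]
eef_rot: [-0.001, 0.626, 0.78, -0.001]
contact_force: [-0.3, 0.1, -0.8]
grip_width: 0.0193
```

Emit:
jog_arm --commands '[{"x": 0, "y": 0, "z": 0, "wx": 0, "wy": 0, "wz": 0, "fingers": 0.8}, {"x": 0, "y": 0, "z": 0, "wx": 0, "wy": 0, "wz": 0, "fingers": 0.8}, {"x": 0, "y": 0, "z": 0, "wx": 0, "wy": 0, "wz": 0, "fingers": 0.8}]'

```text
time: 8.65
eef_pos: [0.595, -0.1217, 0.0721]
eef_rot: [0.0, 0.626, 0.78, 0.0]
contact_force: [-0.3, 0.8, -1.4]
grip_width: 0.019
```

Run:
```python
from h import *
s=bot.get_state();print(s['eef_pos'],s['contact_force'],s['torque'],yaw()[0])
i=snap('wrist','w9');s=bot.get_state();print(s['eef_pos'],s['contact_force'],s['grip_width'],yaw()[0])
im=cv2.imread('pics/w9.png')
cv2.imwrite('pics/ci.png',cv2.convertScaleAbs(cv2.resize(im[60:270,150:360],None,fx=2.8,fy=2.8,interpolation=cv2.INTER_CUBIC),alpha=1.3))
```

```text
[ 0.59502113 -0.12174102  0.07210693] [-0.30924548  0.76239676 -1.41118216] [ 0.02847091 -0.01951218  0.03286776] 102.53956961648373
[ 0.59496268 -0.12175505  0.07212612] [ 0.13161725 -0.71335216 -0.84277868] 0.019174339231027886 102.54039520485689
```

View pics/ci.png

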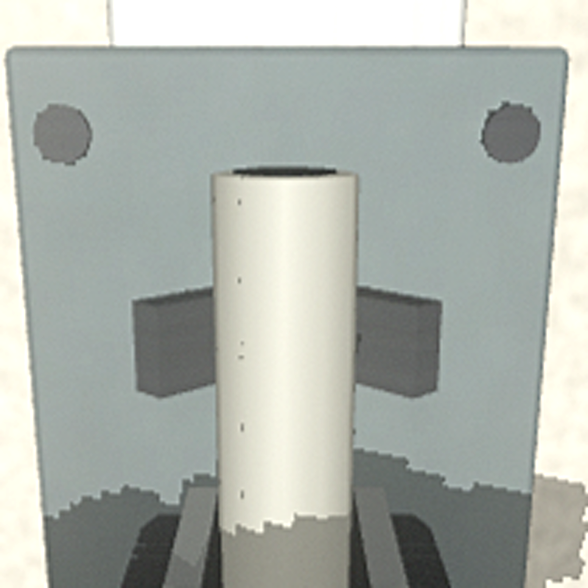

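Run:
```python
from h import *
d=load('w9')
g=lambda u,v,z:tool2(ray(d,150+u/2.8-.3,60+v/2.8-.3,z))
print('Vnear',g(157,396,.079),g(417,396,.079),'Vfar',g(135,308,.079),g(440,308,.079),'edge',g(6,48,.04),g(568,48,.04))
print('tube end top',g(285,177,.093),'bot',g(285,167,.073),'sides',g(215,180,.085),g(357,180,.085))
```

```text
Vnear [ 30.58225862 -19.85039158] [30.53593528 18.71961919] Vfar [ 43.9045105  -22.47528796] [43.85295227 21.50663558] edge [ 81.69937056 -49.36143196] [81.5921758  48.44787045]
tube end top [63.36442519 -0.81700255] bot [63.37992084 -0.82269775] sides [ 62.42672567 -10.06306049] [62.40547894  8.68653966]
```

Emit:
jog_arm --commands '[{"x": -1, "y": 0, "z": 2, "wx": 0, "wy": 0, "wz": 0, "fingers": 0.8}, {"x": 0, "y": 0, "z": 2, "wx": 0, "wy": 0, "wz": 0, "fingers": 0.8}, {"x": 0, "y": 0, "z": 1.5, "wx": 0, "wy": 0, "wz": 0, "fingers": 0.8}, {"x": 0, "y": 0, "z": 0.5, "wx": 0, "wy": 0, "wz": 0, "fingers": 0.8}, {"x": 0, "y": 0, "z": 0.5, "wx": 0, "wy": 0, "wz": 0, "fingers": 0.8}]'

```text
time: 9.2
eef_pos: [0.5949, -0.1226, 0.0652]
eef_rot: [-0.0, 0.626, 0.78, -0.0]
contact_force: [-0.0, 0.4, -0.1]
grip_width: 0.0193
```

Emit:
jog_arm --commands '[{"x": 0, "y": 0, "z": 0.5, "wx": 0, "wy": 0, "wz": 0, "fingers": 0.8}, {"x": 0, "y": 0, "z": 0, "wx": 0, "wy": 0, "wz": 0, "fingers": 0.8}]'

```text
time: 9.4
eef_pos: [0.5949, -0.1226, 0.0647]
eef_rot: [-0.0, 0.626, 0.78, -0.0]
contact_force: [0.0, -0.5, -0.5]
grip_width: 0.0189
```

Emit:
jog_arm --commands '[{"x": 0, "y": 0, "z": 0.5, "wx": 0, "wy": 0, "wz": 0, "fingers": 0.8}, {"x": 0, "y": 0, "z": 0, "wx": 0, "wy": 0, "wz": 0, "fingers": 0.8}]'

```text
time: 9.6
eef_pos: [0.5951, -0.1226, 0.0644]
eef_rot: [0.0, 0.626, 0.78, 0.0]
contact_force: [-0.2, -0.0, 0.5]
grip_width: 0.019
```

Emit:
jog_arm --commands '[{"x": 0, "y": 0, "z": 0.4, "wx": 0, "wy": 0, "wz": 0, "fingers": 0.8}, {"x": 0, "y": 0, "z": 0, "wx": 0, "wy": 0, "wz": 0, "fingers": 0.8}]'

```text
time: 9.8
eef_pos: [0.5953, -0.1227, 0.0641]
eef_rot: [0.0, 0.626, 0.78, 0.0]
contact_force: [0.6, -0.1, 1.4]
grip_width: 0.0192
```

Emit:
jog_arm --commands '[{"x": 0, "y": 0, "z": 0.4, "wx": 0, "wy": 0, "wz": 0, "fingers": 0.8}, {"x": 0, "y": 0, "z": 0, "wx": 0, "wy": 0, "wz": 0, "fingers": 0.8}]'

```text
time: 10.0
eef_pos: [0.5954, -0.1226, 0.064]
eef_rot: [0.0, 0.626, 0.78, 0.0]
contact_force: [0.0, -0.6, 4.0]
grip_width: 0.0192
```

Run:
```python
from h import *
s=bot.get_state();print(s['eef_pos'],s['contact_force'],s['torque'],yaw()[0])
```

```text
[ 0.59543172 -0.12258588  0.06395394] [ 0.00609458 -0.59548475  3.96124387] [ 0.09341225 -0.01377489 -0.06030281] 102.534909599581
```

Emit:
jog_arm --commands '[{"x": 0, "y": 0, "z": 0, "wx": 0, "wy": 0, "wz": 0, "fingers": 0.56}, {"x": 0, "y": 0, "z": 0, "wx": 0, "wy": 0, "wz": 0, "fingers": 0.5}, {"x": 0, "y": 0, "z": 0, "wx": 0, "wy": 0, "wz": 0, "fingers": 0.45}, {"x": 0, "y": 0, "z": 0, "wx": 0, "wy": 0, "wz": 0, "fingers": 0.3}, {"x": 0, "y": 0, "z": 0, "wx": 0, "wy": 0, "wz": 0, "fingers": 0}]'

```text
time: 10.5
eef_pos: [0.5945, -0.1227, 0.0632]
eef_rot: [-0.0, 0.626, 0.78, -0.0]
contact_force: [-0.3, -0.7, -0.9]
grip_width: 0.0424
```

Emit:
jog_arm --commands '[{"x": 0, "y": 0, "z": 0, "wx": 0, "wy": 0, "wz": 0, "fingers": -0.3}, {"x": 0, "y": 0, "z": 0, "wx": 0, "wy": 0, "wz": 0, "fingers": -0.3}, {"x": 0, "y": 0, "z": -5, "wx": 0, "wy": 0, "wz": 0, "fingers": -0.3}, {"x": 0, "y": 0, "z": -25, "wx": 0, "wy": 0, "wz": 0, "fingers": -0.3}, {"x": 0, "y": 0, "z": -40, "wx": 0, "wy": 0, "wz": 0, "fingers": -0.3}]'

```text
time: 11.0
eef_pos: [0.5928, -0.1225, 0.1323]
eef_rot: [-0.002, 0.626, 0.78, -0.001]
contact_force: [1.0, -0.5, 0.8]
grip_width: 0.0555
```

Run:
```python
from h import *
s=bot.get_state();print(s['eef_pos'],s['contact_force'],s['torque'],yaw()[0],s['grip_width'])
i=snap('wrist','w10');i=snap('top','t10')
```

```text
[ 0.59284721 -0.12245836  0.13228421] [ 0.99901979 -0.50477593  0.75921599] [-0.03240873 -0.02880123 -0.03715936] 102.56082824871011 0.055499129016579
```

View pics/w10.png

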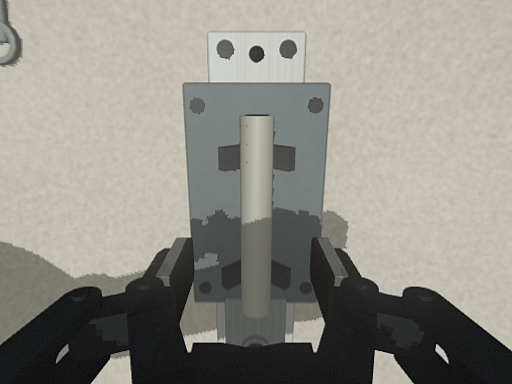

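Run:
```python
from h import *
i=snap('wrist','w11');s=bot.get_state();print(s['eef_pos'],yaw()[0])
im=cv2.imread('pics/w11.png')
cv2.imwrite('pics/cj.png',cv2.convertScaleAbs(cv2.resize(im[70:345,180:340],None,fx=2.15,fy=2.15,interpolation=cv2.INTER_CUBIC),alpha=1.5))
```

```text
[ 0.59718593 -0.1227995   0.13649372] 102.53332992791526
```

View pics/cj.png

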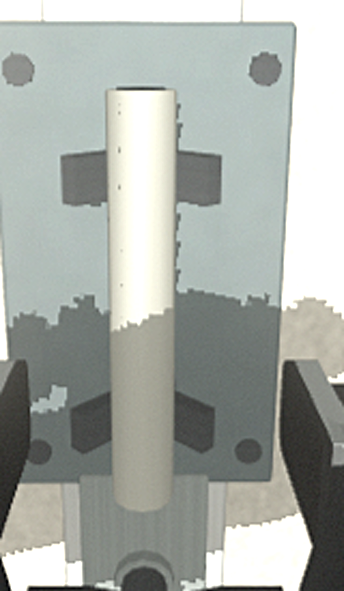

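Run:
```python
from h import *
d=load('w11')
g=lambda u,v,z:np.round(tool2(ray(d,180+u/2.15-.25,70+v/2.15-.25,z)),1)
print('carr far',g(150,22,.04),'near',g(150,482,.04))
print('tube far',g(140,90,.085),g(140,86.5,.066),'near',g(142,512.5,.085))
print('V',g(78,206,.079),g(208,206,.079),'far',g(62,154,.079),g(221,154,.079),'nearV',g(85,453,.079),g(202,453,.079))
print('axis',g(141.5,206,.08),g(143.5,453,.08))
```

```text
carr far [83.2  0.2] near [-84.8  -0.3]
tube far [64.  -2.6] [64.2 -2.8] near [-65.6  -2.9]
V [ 31.8 -20.6] [31.7 16.4] far [ 46.5 -24.5] [46.4 19.8] nearV [-47.9 -20.9] [-48.1  16.2]
axis [31.9 -2.5] [-47.4  -2.4]
```

Emit:
jog_arm --commands '[{"x": -20, "y": -1, "z": -10, "wx": 0, "wy": 0, "wz": 0, "fingers": -0.5}, {"x": -35, "y": -1, "z": 0, "wx": 0, "wy": 0, "wz": 0, "fingers": -0.5}, {"x": -40, "y": 0, "z": 0, "wx": 0, "wy": 0, "wz": 0, "fingers": -0.5}, {"x": -25, "y": 0, "z": 0, "wx": 0, "wy": 0, "wz": 0, "fingers": -0.5}, {"x": -6, "y": 0, "z": 0, "wx": 0, "wy": 0, "wz": 0, "fingers": -0.5}]' --squeeze 60

```text
time: 11.65
eef_pos: [0.6194, -0.2512, 0.1422]
eef_rot: [0.0, 0.628, 0.778, -0.001]
contact_force: [-0.2, 0.3, -0.3]
grip_width: 0.064
```

Emit:
jog_arm --commands '[{"x": 0, "y": 0, "z": 0, "wx": 0, "wy": 0, "wz": 0, "fingers": -0.5}, {"x": 0, "y": 0, "z": 0, "wx": 0, "wy": 0, "wz": 0, "fingers": -0.5}, {"x": 0, "y": 0, "z": 0, "wx": 0, "wy": 0, "wz": 0, "fingers": -0.5}]'

```text
time: 11.95
eef_pos: [0.6202, -0.2433, 0.1433]
eef_rot: [-0.001, 0.624, 0.781, 0.0]
contact_force: [-0.4, 0.7, 0.9]
grip_width: 0.0642
```

Run:
```python
from h import *
i=snap('wrist','w12');s=bot.get_state();print(s['eef_pos'],yaw()[0],s['qpos'],s['contact_force'])
```

```text
[ 0.62028466 -0.24356961  0.14345184] 102.72337868279367 [ 0.554489    0.65211911 -0.36856707  1.80279118  0.32578731  0.74754428
  0.23569114] [-0.58372811  0.73494527 -0.59575199]
```

View pics/w12.png

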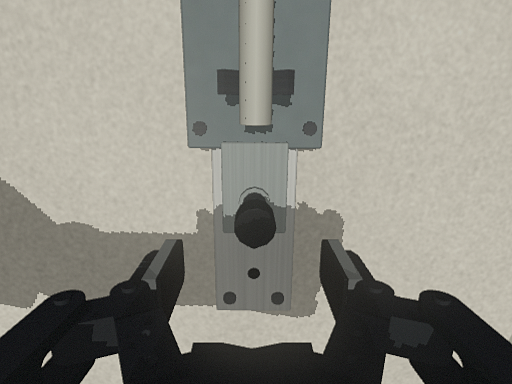

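Run:
```python
from h import *
im=cv2.imread('pics/w12.png')
cv2.imwrite('pics/ck.png',cv2.convertScaleAbs(cv2.resize(im[175:260,215:300],None,fx=7,fy=7,interpolation=cv2.INTER_CUBIC),alpha=3))
```

```text
(no output)
```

View pics/ck.png

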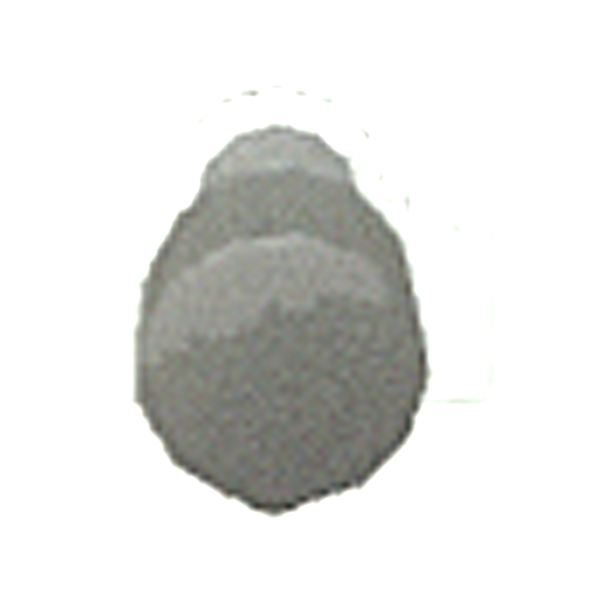

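Run:
```python
from h import *
d=load('w12')
print(tool2(ray(d,255,228.2,.097)),tool2(ray(d,215+135/7,228.2,.097)),tool2(ray(d,215+427/7,228.2,.097)),tool2(ray(d,255,175+513/7,.097)), ray(d,255,228.2,.097))
s=bot.get_state();print(s['eef_pos'])
```

```text
[-3.2448826   1.09195193] [ -3.23714315 -11.41936566] [-3.25272801 13.77457047] [-16.53919568   1.11805067] [ 0.62206447 -0.24649432  0.097     ]
[ 0.62028466 -0.24356961  0.14345184]
```

Emit:
jog_arm --commands '[{"x": -3, "y": 1, "z": 10, "wx": 0, "wy": 0, "wz": 0, "fingers": -0.5}, {"x": 0, "y": 0, "z": 20, "wx": 0, "wy": 0, "wz": 0, "fingers": -0.5}, {"x": 0, "y": 0, "z": 20, "wx": 0, "wy": 0, "wz": 0, "fingers": -0.5}, {"x": 0, "y": 0, "z": 10, "wx": 0, "wy": 0, "wz": 0, "fingers": -0.5}, {"x": 0, "y": 0, "z": 5, "wx": 0, "wy": 0, "wz": 0, "fingers": -0.5}]'

```text
time: 12.5
eef_pos: [0.6212, -0.2482, 0.0769]
eef_rot: [-0.001, 0.625, 0.78, -0.0]
contact_force: [-0.5, 0.7, 0.4]
grip_width: 0.0646
```

Emit:
jog_arm --commands '[{"x": 0, "y": 0, "z": 0, "wx": 0, "wy": 0, "wz": 0, "fingers": -0.3}, {"x": 0, "y": 0, "z": 0, "wx": 0, "wy": 0, "wz": 0, "fingers": -0.1}, {"x": 0, "y": 0, "z": 0, "wx": 0, "wy": 0, "wz": 0, "fingers": 0}]'

```text
time: 12.8
eef_pos: [0.6227, -0.249, 0.0794]
eef_rot: [0.001, 0.626, 0.78, 0.0]
contact_force: [-0.3, -0.6, -0.2]
grip_width: 0.0428
```

Run:
```python
from h import *
i=snap('wrist','w13');s=bot.get_state();print(s['eef_pos'],yaw()[0],s['contact_force'],s['grip_width'])
print(tool2(np.array([.62206,-.2465])))
```

```text
[ 0.62260949 -0.24897112  0.07941782] 102.53973259825095 [-0.66853429 -0.24836445  0.5509852 ] 0.04275620763705091
[2.53147784e+00 1.40108995e-04]
```

View pics/w13.png

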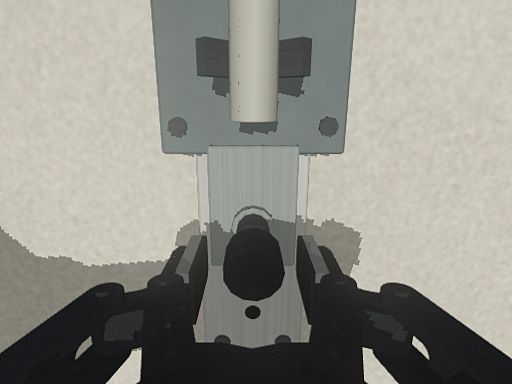

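Emit:
jog_arm --commands '[{"x": 2, "y": 0, "z": 2, "wx": 0, "wy": 0, "wz": 0, "fingers": 0.15}, {"x": 0, "y": 0, "z": 0, "wx": 0, "wy": 0, "wz": 0, "fingers": 0.28}, {"x": 0, "y": 0, "z": 0, "wx": 0, "wy": 0, "wz": 0, "fingers": 0.36}, {"x": 0, "y": 0, "z": 0, "wx": 0, "wy": 0, "wz": 0, "fingers": 0.42}, {"x": 0, "y": 0, "z": 0, "wx": 0, "wy": 0, "wz": 0, "fingers": 0.6}]' --squeeze 70

```text
time: 13.35
eef_pos: [0.6228, -0.2463, 0.0772]
eef_rot: [0.001, 0.625, 0.78, 0.001]
contact_force: [1.3, 1.4, 2.5]
grip_width: 0.0238
```

Emit:
jog_arm --commands '[{"x": 0, "y": 0, "z": 0, "wx": 0, "wy": 0, "wz": 0, "fingers": 1}, {"x": 0, "y": 0, "z": 0, "wx": 0, "wy": 0, "wz": 0, "fingers": 1}, {"x": 0, "y": 0, "z": 0, "wx": 0, "wy": 0, "wz": 0, "fingers": 1}]' --squeeze 70

```text
time: 13.65
eef_pos: [0.6227, -0.2463, 0.0772]
eef_rot: [0.001, 0.625, 0.78, 0.001]
contact_force: [2.6, 1.5, 4.3]
grip_width: 0.0239
```

Run:
```python
from h import *
s=bot.get_state();print(s['eef_pos'],yaw()[0],s['contact_force'],s['torque'],s['grip_width'])
```

```text
[ 0.62274559 -0.2463159   0.07716933] 102.5720760969562 [2.64105558 1.53389388 4.3095292 ] [ 0.48168938 -0.54086207  0.00447215] 0.023931039162760615
```

Emit:
jog_arm --commands '[{"x": 0, "y": 0, "z": -2, "wx": 0, "wy": 0, "wz": 0, "fingers": 1}, {"x": 0, "y": 0, "z": -2, "wx": 0, "wy": 0, "wz": 0, "fingers": 1}, {"x": 0, "y": 0, "z": -2, "wx": 0, "wy": 0, "wz": 0, "fingers": 1}, {"x": 0, "y": 0, "z": -2, "wx": 0, "wy": 0, "wz": 0, "fingers": 1}, {"x": 0, "y": 0, "z": 0, "wx": 0, "wy": 0, "wz": 0, "fingers": 1}]'

```text
time: 14.15
eef_pos: [0.6227, -0.2463, 0.0831]
eef_rot: [0.001, 0.625, 0.78, 0.001]
contact_force: [6.4, 1.0, -8.7]
grip_width: 0.0238
```

Emit:
jog_arm --commands '[{"x": 0, "y": 0, "z": -2, "wx": 0, "wy": 0, "wz": 0, "fingers": 1}, {"x": 0, "y": 0, "z": -2, "wx": 0, "wy": 0, "wz": 0, "fingers": 1}, {"x": 0, "y": 0, "z": -1, "wx": 0, "wy": 0, "wz": 0, "fingers": 1}, {"x": 0, "y": 0, "z": 0, "wx": 0, "wy": 0, "wz": 0, "fingers": 1}, {"x": 0, "y": 0, "z": 0, "wx": 0, "wy": 0, "wz": 0, "fingers": 1}]'

```text
time: 14.65
eef_pos: [0.6227, -0.2463, 0.0875]
eef_rot: [0.001, 0.625, 0.78, 0.001]
contact_force: [7.9, 0.4, -10.5]
grip_width: 0.0237
```

Run:
```python
from h import *
s=bot.get_state();print(s['eef_pos'],yaw()[0],s['contact_force'],s['torque'],s['grip_width'])
i=snap('wrist','w14')
```

```text
[ 0.62268403 -0.24629076  0.08749039] 102.57907044325258 [  7.93927532   0.41571115 -10.51602567] [ 0.23664031 -1.5849393   0.00326678] 0.02365287536134304
```

View pics/w14.png

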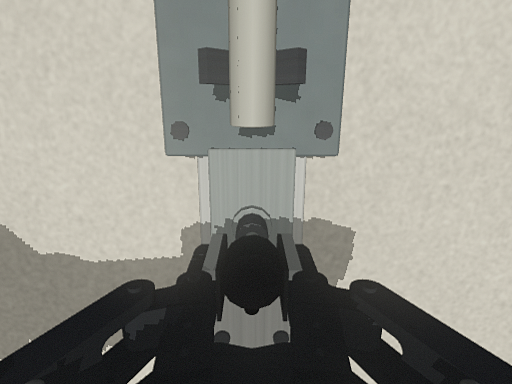

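Emit:
jog_arm --commands '[{"x": 0, "y": 1, "z": -1, "wx": 0, "wy": 0, "wz": 0, "fingers": 1}, {"x": 0, "y": 0, "z": -1, "wx": 0, "wy": 0, "wz": 0, "fingers": 1}, {"x": 0, "y": 0, "z": -1, "wx": 0, "wy": 0, "wz": 0, "fingers": 1}, {"x": 0, "y": 0, "z": 0, "wx": 0, "wy": 0, "wz": 0, "fingers": 1}, {"x": 0, "y": 0, "z": 0, "wx": 0, "wy": 0, "wz": 0, "fingers": 1}]'

```text
time: 15.2
eef_pos: [0.6227, -0.2463, 0.09]
eef_rot: [-0.0, 0.625, 0.78, 0.001]
contact_force: [7.2, 1.2, -10.2]
grip_width: 0.0238
```

Emit:
jog_arm --commands '[{"x": 0, "y": 0, "z": -1, "wx": 0, "wy": 0, "wz": 0, "fingers": 1}, {"x": 0, "y": 0, "z": 0, "wx": 0, "wy": 0, "wz": 0, "fingers": 1}, {"x": 0, "y": 0, "z": 0, "wx": 0, "wy": 0, "wz": 0, "fingers": 1}]'

```text
time: 15.5
eef_pos: [0.6227, -0.2463, 0.0908]
eef_rot: [-0.0, 0.625, 0.78, 0.001]
contact_force: [7.4, 0.2, -12.8]
grip_width: 0.0237
```

Emit:
jog_arm --commands '[{"x": 0, "y": 0, "z": -1, "wx": 0, "wy": 0, "wz": 0, "fingers": 1}, {"x": 0, "y": 0, "z": 0, "wx": 0, "wy": 0, "wz": 0, "fingers": 1}, {"x": 0, "y": 0, "z": 0, "wx": 0, "wy": 0, "wz": 0, "fingers": 1}]'

```text
time: 15.8
eef_pos: [0.6227, -0.2463, 0.0914]
eef_rot: [-0.0, 0.625, 0.78, 0.001]
contact_force: [7.2, 0.7, -13.7]
grip_width: 0.0236
```

Emit:
jog_arm --commands '[{"x": 0, "y": 0, "z": -1, "wx": 0, "wy": 0, "wz": 0, "fingers": 1}, {"x": 0, "y": 0, "z": 0, "wx": 0, "wy": 0, "wz": 0, "fingers": 1}, {"x": 0, "y": 0, "z": 0, "wx": 0, "wy": 0, "wz": 0, "fingers": 1}]' --squeeze 90

```text
time: 16.1
eef_pos: [0.6226, -0.2463, 0.0914]
eef_rot: [-0.0, 0.625, 0.78, 0.001]
contact_force: [9.0, -0.0, -18.7]
grip_width: 0.0236
```

Emit:
jog_arm --commands '[{"x": 0, "y": 1, "z": -1, "wx": 0, "wy": 0, "wz": 0, "fingers": 1}, {"x": 0, "y": 0, "z": 0, "wx": 0, "wy": 0, "wz": 0, "fingers": 1}, {"x": 0, "y": 0, "z": 0, "wx": 0, "wy": 0, "wz": 0, "fingers": 1}]'

```text
time: 16.4
eef_pos: [0.6227, -0.2462, 0.0915]
eef_rot: [-0.001, 0.626, 0.78, 0.001]
contact_force: [9.4, -0.8, -22.3]
grip_width: 0.0233
```

Run:
```python
from h import *
s=bot.get_state();print(s['eef_pos'],yaw()[0],s['contact_force'],s['torque'],s['grip_width'])
i=snap('scene','s15');i=snap('wrist','w15')
im=cv2.imread('pics/s15.png')
cv2.imwrite('pics/cl.png',cv2.convertScaleAbs(cv2.resize(im[190:290,60:260],None,fx=4,fy=4,interpolation=cv2.INTER_CUBIC),alpha=1.8))
```

```text
[ 0.62267518 -0.24622638  0.09147032] 102.56095856233593 [  9.37065     -0.75425699 -22.27021902] [-6.20324480e-02 -2.18240675e+00  1.21661976e-03] 0.0233080988223732
```

View pics/cl.png

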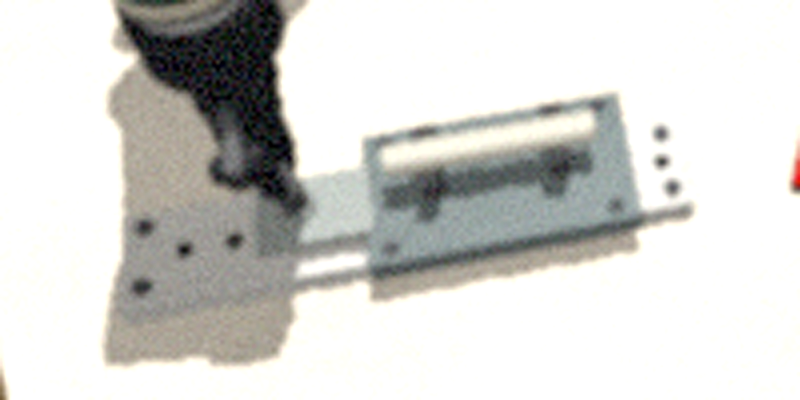

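View pics/w15.png

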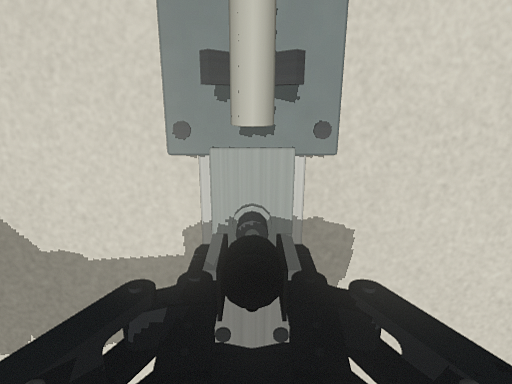

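Emit:
jog_arm --commands '[{"x": 0, "y": 0, "z": 0, "wx": 0, "wy": 0, "wz": 0, "fingers": 1}, {"x": 0, "y": 0, "z": 0, "wx": 0, "wy": 0, "wz": 0, "fingers": 1}, {"x": 0, "y": 0, "z": 0, "wx": 0, "wy": 0, "wz": 0, "fingers": 1}, {"x": 0, "y": 0, "z": 0, "wx": 0, "wy": 0, "wz": 0, "fingers": 1}, {"x": 0, "y": 0, "z": 0, "wx": 0, "wy": 0, "wz": 0, "fingers": 1}]'

```text
time: 17.0
eef_pos: [0.6227, -0.2463, 0.0915]
eef_rot: [-0.001, 0.626, 0.78, 0.001]
contact_force: [10.1, 1.4, -22.8]
grip_width: 0.0231
```

Run:
```python
from h import *
s=bot.get_state();print(s['time'],s['eef_pos'],s['contact_force'],s['grip_width'])
print(bot.close_job())
```

```text
17.0 [ 0.62270394 -0.24625616  0.09153123] [ 10.14724705   1.43644801 -22.77412531] 0.023139467312033216
the job is handed in; nothing more can be done
None
```

I loaded the tube into the slide's V blocks and let go. I then pulled the plunger up to its stop and handed the job in at 17.0 s, still holding the knob.

- **Tube:** I gripped it with the squeeze set to 25 N and lowered the last millimetres in 0.4–0.5 mm steps. At contact the upward force was about 4 N. After release, the wrist picture put its middle within about 0.3 mm of the V-block centre along the slide and about 0.3 mm sideways. I saw no sign that it moved afterwards.
- **Plunger:** The TCP rose 14.3 mm. At 0.0914 m the pull climbed from 14 to 22 N with no further rise, which marks the hard stop. Over a 0.5 s hold before hand-in the pose stayed put at about 23 N, with the knob grip set to 90 N.

**What disagreed:**
- While the tube was still held above the slide, the top and wrist cameras differed by 1–2 mm along it. I relied on the wrist view, which compared the tube directly with the V blocks.
- The knob read about 24 mm between the fingers where it should be 26 mm. I put this down to give in the pads. The tube also read slightly low, at 19.2 mm instead of 20.
- A steady sideways force of about 10 N remains on the knob. Shifting the tool about 2 mm did not reduce it.

I left the jar, flange and wrench alone.

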